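# Stack sample trays squarely in a carrier and lock them for transport

## Task

Take the compartment tray and the flat cover plate off the sloping draining stand and pile them, tray first and cover on top, on the tray that already lies in the carrier. Gently square the whole pile up against the carrier's end wall, wherever that is clamped today, then slide the black lock grip all the way to its end stop so that the retaining bar stands in front of the pile.

Things in the scene. Friction and masses are not known exactly. Their poses are not given: they have to be found in the camera images.
- carrier: Grey stack carrier, base plate 165 x 164 x 7 mm, fixed on the table. Origin: underside, on the pile's middle line; +x runs along the pile to the end wall, +y left, z up. A 40 mm wide pad at y = 0 (x -66 to +74 mm, top at z = 12 mm) bears the pile. On it an aluminium frame (end wall and lock) is clamped, shifted along +x by an amount s of 0 to 16 mm that is NOT reported: feel or see it.
- wall_zero (a point): Point on the carrier at x = 55, y = 0, z = 12 mm of carrier: where the foot of the frame's flat end wall stands when s = 0. The wall's face toward the pile is at 55 mm + s, y -115 to +45 mm, 53 mm high. The wall does not yield; press gently: 60 N or more of a plate against the carrier spoils the job.
- grip_zero (a point): Point on the carrier at x = -54, y = -85, z = 80 mm of carrier: middle of the lock's upright black grip when s = 0 and the lock is at 0. The grip is 26 mm (x) x 12 mm (y), z 70 to 90 mm; it moves along +y with lock and stands s farther along +x.
- lock (a joint): Transport lock slide in m: 0 = open, grows toward the carrier's +y, 0.080 = end stop. Friction about 2 N. The grip stands on a 12 mm wide arm (z 63 to 70 mm) that runs from the wall toward -x, beside the pile when open; under the grip hangs a retaining bar 14 mm wide, z 16 to 67 mm, inner face at x = -49 mm + s, which passes in front of the pile if all plates are within 4 mm of the wall.
- tray_low: Aluminium compartment tray 100 (x) x 60 (y) x 18 mm (z), open compartments on top, about 0.16 kg; already lies in the carrier, slightly askew and away from the end wall. Origin: centre of its underside.
- tray_top: A second, equal compartment tray, 100 (x) x 60 (y) x 18 mm (z). Lies on one seat of the sloping stand. Origin: centre of its underside; z is normal to the tray, x runs up the slope.
- cover: Flat aluminium cover plate 100 (x) x 60 (y) x 10 mm (z), smooth top, about 0.12 kg. Lies on the other seat of the stand. Origin: centre of its underside; z is normal to the plate, x runs up the slope.
- stand: Grey draining stand 92 x 176 mm, fixed. Origin: centre of its underside. Its slope rises toward its +x at 0.61 rad (35 deg). Two seats at y = +50 and -50 mm; a plate lies on two ribs (13 mm either side of its middle) against a 6 mm lip, underside centre at x = 0, z = 60 mm, 60 mm side across. Beside the ribs the slope is 10 mm deeper: room for fingers on the long sides, tool square to the slope.
- film_roll: Bystander: small white roll of film, 54 mm across, 52 mm high, standing to the left in front of the stand. Leave alone. Origin at its underside.
- white_bottle: Bystander: white capped bottle, 35 mm across, 94 mm high. Leave alone. Origin at its underside.
- timer: Bystander: small white lab timer 61 x 65 x 18 mm, at the table's front left. Leave alone. Origin at its underside.
Things that resemble listed ones, but are neither listed nor needed, are in the scene too. What is shaped like the cover but brown is not meant.

How it is judged:
By the outcome, as a careful person would: the job done as asked, in the order asked, and still so for the second after the job is handed in, with the robot touching nothing.
It also fails if it takes over 72 s, if anything falls off the work surface, if the arm or the gripper's body presses on something with over 40 N, if the wrist force passes 120 N, or if a joint passes its speed limit or range.

## Robot

A 7-joint arm with a two-finger parallel gripper is mounted at the origin on a cart in front of the work surface, level with it; the furniture and walls round the work are solid. World frame = base frame: x ahead of the robot, y to its left, z up, the work surface at z = 0. Lengths are in m, angles in rad, forces in N, time in s.
With the tool pointing down it reaches from about 0.425 to 0.8 m from the base axis. Payload 8.3 kg.
Tool frame: the origin (TCP) lies between the finger pads; the fingertips stand 11 mm ahead of it and the grasp point (between the pads) lies 8 mm behind it; z points along the fingers, y is the direction in which the jaws open and shut (so a half turn about z gives the same grasp; the last joint's range is limited). The gripper opens to 85 mm and grips with 20 to 120 N. Pads are 22 mm wide; open, the fingers measure 114 mm over their backs; the gripper's body (76 mm by 85 mm) begins 54 mm behind the grasp point. The pads swing forward as they close: fully open they stand 13 mm farther back than shut.
Start: joints at [1.211, 0.383, 0.016, 1.37, -0.006, 1.388, -0.046], TCP at [0.183, -0.598, 0.242] pointing down, gripper open.
Joint ranges: [-2.95, 2.95], [-0.25, 2.06], [-1.52, 1.56], [0.18, 2.33], [-1.44, 4.58], [0.02, 2.06], [-3.01, 3.01]. Speed limits (rad/s): [2.39, 2.39, 3.01, 3.01, 3.14, 3.14, 3.14].

## Interface

Orientations are given as a 3x3 rotation matrix whose columns are the frame's x, y, z axes.
In Python, from cell import manip gives the robot as it stands.
- The arm moves only by the tool move_arm, never from a script. Its arguments are lists of equal length, an entry for each row: "angular": the turn, a rotation vector about the world's x, y, z in degrees, a list of three; "translation": the shift along the world's x, y, z in mm, a list of three; "grip": the finger opening in mm, from 0 to 85.4. A call has 1 to 12 rows; each row is the pose to reach, as a shift and turn from the pose commanded when the call began; what a row does not reach only later rows make up. A row lasts 1/12 s, in which the tool goes at most 41.7 mm and 7.16 degrees, less where a joint would pass 70% of its speed; a pose out of reach is approached as far as the arm can. A call with a gripper value outside its range is refused whole. The fingers move at their own pace and stop on an object; "squeeze" is the grip in N (left out, the last holds). Time passes only in rows, so rows that repeat a pose let the fingers close. It gives the time, the measured TCP pose, the force and the opening at its end, in the units of the state.
- manip.observe(): the state, without advancing time (a new reading comes with each control period).
- manip.read_camera(name): name is "side" or "top" or "wrist"; returns the picture (480x640x3 uint8, red, green, blue); there is no depth.
- manip.camera_params(name): a dict with "mtx" (3x3 intrinsics, pixels), "view" (4x4, takes a point from world to camera coordinates); the wrist camera has in their place "T_tool_cam" (4x4, takes a point from camera to tool coordinates, whose origin is the TCP and whose axes are the flange's). Camera axes: x right, y down, z forward; pixel columns grow to the right and rows downward; lengths in m; the calibration is good to about 2 mm. A picture is of the moment at which its call begins: read the wrist's pose just before it. camera_params takes no time and is no camera call.
- manip.sign_off(): hands the job in, once; it reports no verdict.
Trained networks look in the newest picture that a camera, given by its name, has taken for a name from the list of things; names that differ only in an ending like _2 or _b are one class to them, and where a whole thing is asked for, a point or a joint stands for the part that bears it (a point fixed in the world has none). Each returns a list of dicts, best first, with "score" (0 to 1); they miss things now and then, are a little off and sometimes report something else, mostly with a low value. They report only what shows in the picture. A call takes as long as a camera call. They do not tell look-alikes from the thing itself.
- manip.look_for(name, camera): "at" ([column, row] as shares, 0 to 1, of the picture: columns of its width, rows of its height, amid what is visible of it).
- manip.spot_point(name, camera): "at" ([column, row] as shares, 0 to 1, of the picture: columns of its width, rows of its height: a listed point, or the origin of a listed thing).
The state is a dict: "time_s": time; "qpos": joint angles; "joint_vel": joint speeds; "joint_efforts": joint torques, N m; "tcp_pos": TCP position; "ee_rot": TCP orientation; "contact_force": force on the tool from outside, world axes, zero at the start; "ft_torque": the same for the moment, N m; "opening": opening from 0.0 (shut) to 1.0 (fully open).
Only numpy, scipy, OpenCV 4.12 (cv2) and the standard library are available. Lean on these libraries where they do the work, as an engineer would, in place of code of your own. Each camera call takes 0.05 s, during which the arm holds its last target. There are 200 camera calls.

## Working session

There is one attempt and no reset: what is moved stays moved. The work goes in short steps, Python scripts to look and compute and a tool call to move; the robot and the scene stay as the last step left them, time stands still between calls to the robot, and variables do not carry over. Pictures are saved under pics/ and viewed, about 8 in all and at most 12, crops included, and the job is handed in when it is done.

Besides the shell and the picture viewer there is one more tool, called after "Request:" by a JSON object that holds its "op" and its "data", one argument or row to a line. move_arm: Moves the arm, as the interface text tells. Its arguments: {"type":"object","properties":{"angular":{"type":"array"},"translation":{"type":"array"},"grip":{"type":"array"},"squeeze":{"type":"number"}},"required":["angular","translation","grip"]}

```bash
mkdir -p pics; cat > h.py <<'E'
import numpy as np, cv2
from cell import manip
def snap(cam,fn):
    o=manip.observe(); im=manip.read_camera(cam); cv2.imwrite('pics/'+fn,im[:,:,::-1]); return o,im
def cam(name,o=None):
    p=manip.camera_params(name); K=np.array(p['mtx'])
    if 'view' in p: V=np.array(p['view'])
    else:
        T=np.eye(4); T[:3,:3]=o['ee_rot']; T[:3,3]=o['tcp_pos']; V=np.linalg.inv(T@np.array(p['T_tool_cam']))
    return K,V
def proj(K,V,X):
    X=np.atleast_2d(X); c=X@V[:3,:3].T+V[:3,3]; u=c@K.T; return u[:,:2]/u[:,2:]
def ray(K,V,px):
    d=V[:3,:3].T@np.linalg.inv(K)@np.array([px[0],px[1],1.]); C=-V[:3,:3].T@V[:3,3]; return C,d/np.linalg.norm(d)
def onz(K,V,px,z):
    C,d=ray(K,V,px); return C+d*(z-C[2])/d[2]
def tri(rays):
    A=sum(np.eye(3)-np.outer(d,d) for C,d in rays); b=sum((np.eye(3)-np.outer(d,d))@C for C,d in rays)
    x=np.linalg.solve(A,b); return x,max(np.linalg.norm((np.eye(3)-np.outer(d,d))@(x-C)) for C,d in rays)
E
python3 - <<'E'
from h import *
np.set_printoptions(precision=4,suppress=True)
o=manip.observe(); print(o)
for c in('top','side'):
    snap(c,c+'1.png')
    K,V=cam(c); print(c,K.tolist(),(-V[:3,:3].T@V[:3,3]),V[:3,:3].tolist())
    for n in['carrier','wall_zero','grip_zero','tray_low','tray_top','cover','stand','film_roll','white_bottle','timer']:
        r=manip.spot_point(n,c)
        print(n,[( (np.array(a['at'])*[640,480]).round(1).tolist(),round(a['score'],2)) for a in r[:4]])
print(manip.camera_params('wrist'))
E
```

```text
{'time_s': 0.0, 'qpos': array([ 1.2111,  0.3843,  0.0164,  1.3712, -0.0063,  1.3882, -0.0465]), 'joint_vel': array([-0.0008, -0.0013, -0.    ,  0.0009,  0.0003, -0.0009,  0.0003]), 'joint_efforts': array([ -0.0013, -62.7614,   0.8434, -37.1819,   0.0164,   0.0143,
        -0.    ]), 'tcp_pos': array([ 0.1827, -0.5972,  0.2413]), 'ee_rot': array([[ 0.9563,  0.2925, -0.0006],
       [ 0.2925, -0.9563,  0.0019],
       [-0.    , -0.002 , -1.    ]]), 'contact_force': array([-0.4139, -0.4659,  0.1934]), 'ft_torque': array([-0.0081,  0.0239, -0.0314]), 'opening': 0.9962896437959515}
top [[481.6442082830743, 0.0, 327.1054603127736], [0.0, 481.6442082830743, 235.52292165007066], [0.0, 0.0, 1.0]] [0.5158 0.088  1.3291] [[-0.0053678221256855275, -0.9999834097155975, -0.0020896839939710133], [-0.9990494849534775, 0.005453185050423509, -0.043247998647301916], [0.043258676584220515, 0.0018555501538616865, -0.9990621821657589]]
carrier [([445.7, 275.7], 0.95)]
wall_zero [([443.9, 260.6], 0.93), ([318.7, 220.3], 0.4)]
grip_zero [([488.5, 296.3], 0.65)]
tray_low [([446.4, 282.9], 0.6), ([334.5, 157.
[... 621 characters left out ...]
r [([371.2, 220.6], 0.95)]
wall_zero [([352.7, 218.0], 0.82)]
grip_zero [([390.3, 186.2], 0.82)]
tray_low [([375.3, 220.4], 0.57)]
tray_top [([295.6, 259.9], 0.8)]
cover [([367.5, 246.8], 0.89), ([332.2, 262.6], 0.71)]
stand [([315.6, 279.4], 0.81)]
film_roll [([375.2, 334.2], 0.75), ([237.3, 263.7], 0.71)]
white_bottle [([235.8, 258.8], 0.61)]
timer [([358.2, 366.9], 0.87)]
{'mtx': array([[382.546 ,   0.    , 322.2479],
       [  0.    , 382.546 , 240.0601],
       [  0.    ,   0.    ,   1.    ]]), 'T_tool_cam': array([[-0.0009, -0.9483, -0.3175,  0.0818],
       [ 1.    , -0.0011,  0.0005,  0.0001],
       [-0.0009, -0.3175,  0.9483, -0.1311],
       [ 0.    ,  0.    ,  0.    ,  1.    ]])}
```

View pics/top1.png

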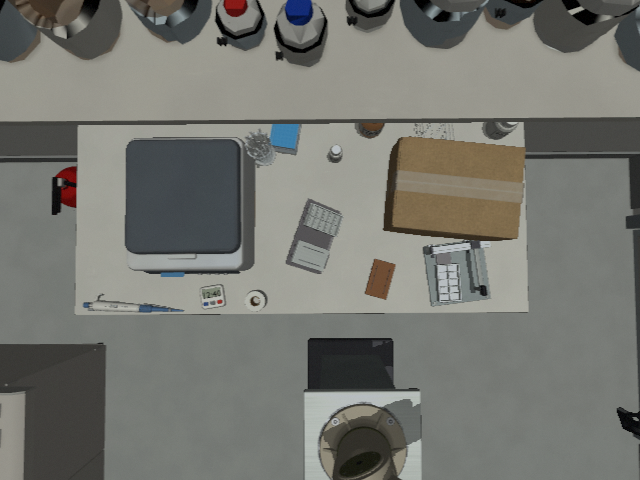

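View pics/side1.png

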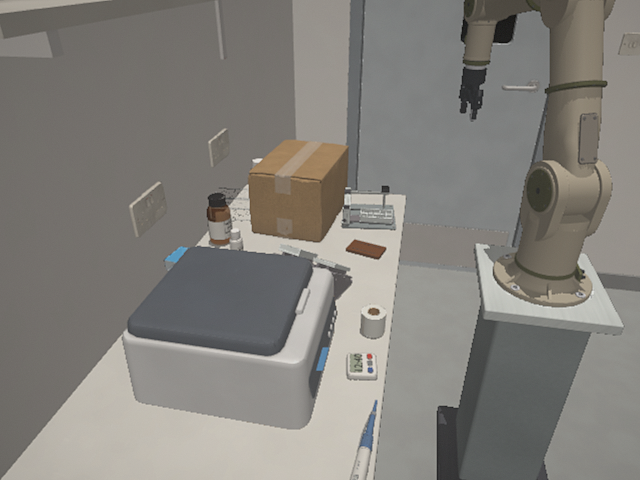

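The top view shows the stand at (316,237), with a compartment tray at (321,217) and a silver flat plate at (310,257). The carrier is at (455,275), with its wall on the upper side and its black lock arm on the right.

What could be mistaken for what I want:
- **cover:** the silver plate at (310,257), or the brown look-alike at (380,278).
- **tray_top:** the tray at (321,217), or the tray at (447,283), which is tray_low.

I choose the two plates on the stand.

```bash
python3 - <<'E'
from h import *
np.set_printoptions(precision=4,suppress=True)
Kt,Vt=cam('top');Ks,Vs=cam('side')
P=dict(carrier=((445.7,275.7),(371.2,220.6)),wall=((443.9,260.6),(352.7,218)),grip=((488.5,296.3),(390.3,186.2)),low=((446.4,282.9),(375.3,220.4)),tray=((320,220.1),(295.6,259.9)),cover=((309,254.3),(332.2,262.6)),stand=((316.3,236.8),(315.6,279.4)))
for n,(a,b) in P.items(): print(n,*tri([ray(Kt,Vt,a),ray(Ks,Vs,b)]))
im=cv2.imread('pics/top1.png')
a=cv2.resize(im[190:320,270:400],(520,520),interpolation=cv2.INTER_CUBIC);b=cv2.resize(cv2.imread('pics/side1.png')[225:305,265:365],(650,520),interpolation=cv2.INTER_CUBIC)
cv2.imwrite('pics/crop1.png',cv2.resize(np.hstack([a,b]),None,fx=.68,fy=.68))
E
```

```text
carrier [ 0.4597 -0.2355 -0.0008] 0.001239211343908056
wall [ 0.5094 -0.228   0.0075] 0.006978529525710917
grip [ 0.411  -0.3242  0.0829] 0.00011870898253484355
low [ 0.4434 -0.2361  0.0014] 0.0022105061826449505
tray [0.6152 0.1097 0.0471] 0.002696639398682089
cover [0.5197 0.1377 0.0687] 0.0017854087915784112
stand [0.5669 0.1198 0.0002] 0.0031074544792755797
```

View pics/crop1.png

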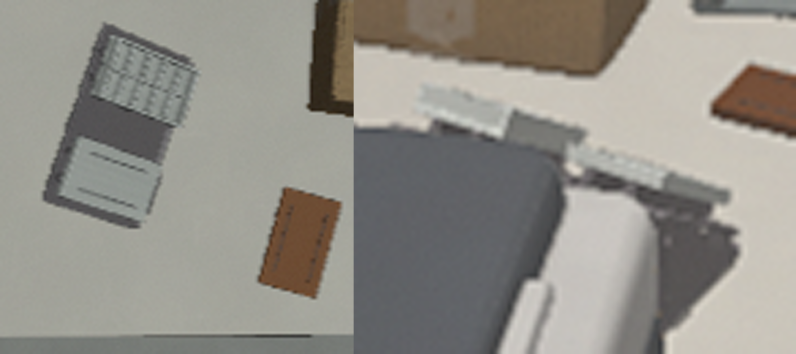

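The crop shows the compartment tray (upper) and the silver flat plate with two lines (lower) on the stand. The brown plate lies loose beside it, so the choice stands. Next I move the wrist camera over the carrier.

Request:
{"op": "move_arm", "data": {
  "angular": [
    [0, 0, 0],
    [0, 0, 0],
    [0, 0, 0],
    [0, 0, 0],
    [0, 0, 0],
    [0, 0, 0],
    [0, 0, 0],
    [0, 0, 0],
    [0, 0, 0],
    [0, 0, 0],
    [0, 0, 0],
    [0, 0, 0]
  ],
  "translation": [
    [307, 367, 60],
    [307, 367, 60],
    [307, 367, 60],
    [307, 367, 60],
    [307, 367, 60],
    [307, 367, 60],
    [307, 367, 60],
    [307, 367, 60],
    [307, 367, 60],
    [307, 367, 60],
    [307, 367, 60],
    [307, 367, 60]
  ],
  "grip": [85, 85, 85, 85, 85, 85, 85, 85, 85, 85, 85, 85]
}}

```text
time_s: 2.1
tcp_pos: [0.4926, -0.2256, 0.3032]
ee_rot: [[0.955, 0.298, 0.002], [0.298, -0.955, 0.001], [0.002, -0.001, -1.0]]
contact_force: [0.8, 0.6, -1.1]
opening: 0.998
```

```bash
python3 - <<'E'
from h import *
import json
np.set_printoptions(precision=4,suppress=True)
o,im=snap('wrist','w1.png'); K,V=cam('wrist',o)
print(o['tcp_pos'],o['joint_vel'].round(3))
for n,z in[('carrier',0),('wall_zero',.012),('grip_zero',.08),('tray_low',.012)]:
    for a in manip.spot_point(n,'wrist')[:2]:
        p=np.array(a['at'])*[640,480]; print(n,p.round(1),round(a['score'],2),onz(K,V,p,z))
json.dump(dict(tcp=o['tcp_pos'].tolist(),R=o['ee_rot'].tolist()),open('w1.json','w'))
E
```

```text
[ 0.4926 -0.2256  0.3032] [-0.352  0.156 -0.15  -0.237  0.087  0.106 -0.505]
wall_zero [328.4 173.6] 0.68 [ 0.5121 -0.2269  0.012 ]
grip_zero [387.7 300.1] 0.71 [ 0.4158 -0.3203  0.08  ]
tray_low [316.7 230.9] 0.7 [ 0.4453 -0.2338  0.012 ]
```

View pics/w1.png

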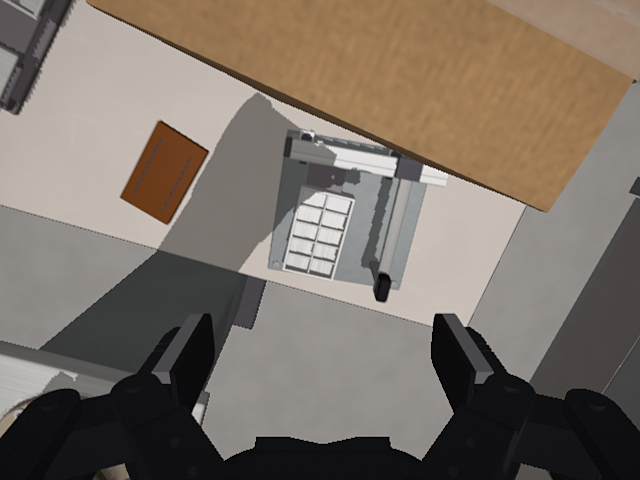

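The wrist view shows tray_low with corners at about (303,186), (354,194), (333,278) and (283,271), the white wall at the top, and the lock arm with its black grip at (383,287), open on the right. The arm was still settling, so I'll let it settle and get corner numbers from a second look. First the stand.

Request:
{"op": "move_arm", "data": {
  "angular": [
    [0, 0, 7],
    [0, 0, 14],
    [0, 0, 21],
    [0, 0, 28],
    [0, 0, 35],
    [0, 0, 42],
    [0, 0, 49],
    [0, 0, 56],
    [0, 0, 56],
    [0, 0, 56],
    [0, 0, 56],
    [0, 0, 56]
  ],
  "translation": [
    [10, 40, 0],
    [20, 80, 0],
    [30, 120, 0],
    [40, 160, 0],
    [50, 200, 0],
    [58, 240, 0],
    [65, 280, 0],
    [70, 320, 0],
    [80, 360, 0],
    [85, 375, 0],
    [85, 375, 0],
    [85, 375, 0]
  ],
  "grip": [85, 85, 85, 85, 85, 85, 85, 85, 85, 85, 85, 85]
}}

```text
time_s: 3.35
tcp_pos: [0.575, 0.1435, 0.3016]
ee_rot: [[0.293, 0.956, -0.001], [0.956, -0.293, -0.001], [-0.001, -0.001, -1.0]]
contact_force: [0.5, -0.1, -0.1]
opening: 0.998
```

```bash
python3 - <<'E'
from h import *
import json
np.set_printoptions(precision=4,suppress=True)
o,im=snap('wrist','w2.png'); K,V=cam('wrist',o)
print(o['tcp_pos'],o['ee_rot'],o['joint_vel'].round(3),o['qpos'])
for n,z in[('stand',0),('tray_top',.06),('cover',.06)]:
    for a in manip.spot_point(n,'wrist')[:2]:
        p=np.array(a['at'])*[640,480]; print(n,p.round(1),round(a['score'],2),onz(K,V,p,z))
json.dump(dict(tcp_pos=o['tcp_pos'].tolist(),ee_rot=o['ee_rot'].tolist()),open('w2.json','w'))
j=json.load(open('w1.json')); K,V=cam('wrist',dict(tcp_pos=j['tcp'],ee_rot=j['R']))
print('tray corners'); [print(onz(K,V,p,.030)) for p in[(303,186),(354,194),(333,278),(283,271)]]
print('base'); [print(onz(K,V,p,.007)) for p in[(268,268),(285,140)]]
E
```

```text
[0.575  0.1435 0.3016] [[ 0.2926  0.9562 -0.001 ]
 [ 0.9562 -0.2926 -0.0006]
 [-0.0008 -0.0008 -1.    ]] [ 0.036 -0.016  0.028  0.008  0.002  0.002  0.006] [ 0.1605  0.3573 -0.6268  1.3345  0.207   1.5158 -0.7444]
stand [321.1 206.2] 0.91 [0.5672 0.1225 0.    ]
tray_top [364.8 224.3] 0.86 [0.6085 0.1053 0.06  ]
cover [272.4 218.8] 0.84 [0.5208 0.1382 0.06  ]
cover [279.6 355.2] 0.59 [ 0.4749 -0.0167  0.06  ]
tray corners
[ 0.4936 -0.204   0.03  ]
[ 0.5016 -0.2586  0.03  ]
[ 0.4015 -0.2671  0.03  ]
[ 0.3928 -0.2097  0.03  ]
base
[ 0.3811 -0.1918  0.007 ]
[ 0.5316 -0.1714  0.007 ]
```

View pics/w2.png

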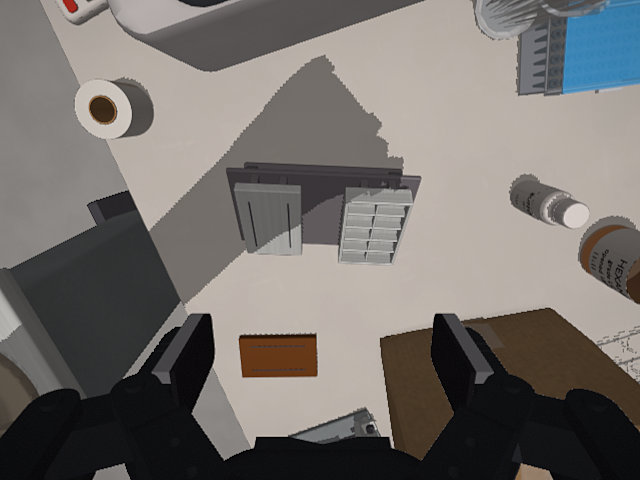

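The picture shows the slope rising to the image top (world +y), the cover at left (272,219) and the tray at right (372,226). The film roll is at (103,108) and the brown decoy at (278,355). I fit the plate corners with the model to get the stand pose.

```bash
cat > fit.py <<'E'
from h import *
import json
from scipy.optimize import least_squares
def standR(yaw,sl=.61):
    Rz=cv2.Rodrigues(np.array([0,0,yaw]))[0]; return Rz, Rz@cv2.Rodrigues(np.array([0,-sl,0]))[0]
def corners(p,y,h):
    Rz,R=standR(p[3]); c=np.array(p[:3])+Rz@[0,y,.06]
    return np.array([c+R@np.array([a*.05,b*.03,h]) for a,b in[(1,1),(1,-1),(-1,-1),(-1,1)]])
E
python3 - <<'E'
from fit import *
np.set_printoptions(precision=4,suppress=True)
j=json.load(open('w2.json')); K,V=cam('wrist',{k:np.array(v) for k,v in j.items()})
obs=np.array([(234,184),(301,186),(301,256),(246,255),(348,187),(413,190),(393,265),(338,262)],float)
g=cv2.cvtColor(cv2.imread('pics/w2.png'),cv2.COLOR_BGR2GRAY)
f=lambda p:(proj(K,V,np.vstack([corners(p,.05,.01),corners(p,-.05,.018)]))-obs).ravel()
for fix in(1,0):
    ff=(lambda q:f([q[0],q[1],0,q[2]])) if fix else f
    r=least_squares(ff,[.567,.12,1.27] if fix else [.567,.12,0,1.27],loss='soft_l1'); print(r.x,np.abs(r.fun).reshape(-1,2).round(1).tolist())
r=least_squares(lambda q:f([q[0],q[1],0,q[2]]),[.567,.12,1.27])
p=[r.x[0],r.x[1],0,r.x[2]]
im=cv2.imread('pics/w2.png')[150:290,210:440]; s=3.4
im=cv2.resize(im,None,fx=s,fy=s,interpolation=cv2.INTER_CUBIC)
for y,h in((.05,.01),(-.05,.018)):
    q=(proj(K,V,corners(p,y,h))-[210,150]+.5)*s
    cv2.polylines(im,[q.astype(int)],True,(0,0,255),1)
cv2.imwrite('pics/ov2.png',im)
E
```

```text
[0.5693 0.1263 1.2263] [[1.0, 0.2], [0.1, 1.4], [0.5, 4.4], [0.7, 5.8], [1.9, 9.1], [1.4, 9.2], [0.1, 3.3], [0.0, 2.7]]
[0.5696 0.1269 0.0042 1.2241] [[1.9, 0.2], [0.1, 1.5], [0.4, 3.6], [0.0, 5.2], [1.4, 9.4], [2.8, 9.8], [0.8, 2.2], [0.1, 1.8]]
```

View pics/ov2.png

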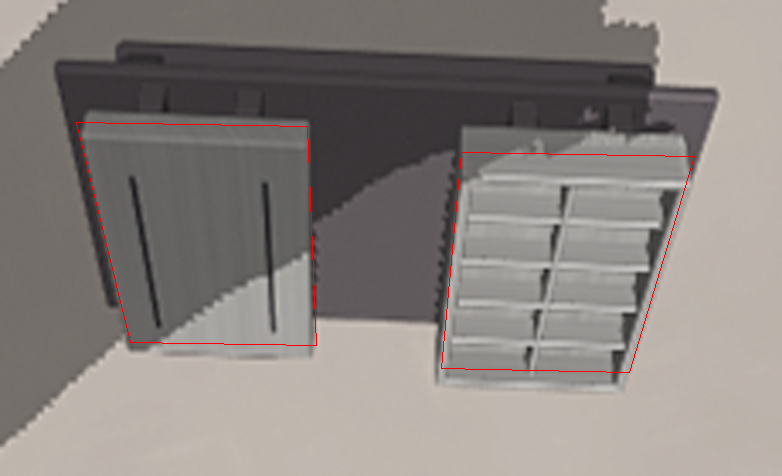

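The crop shows I had mistaken the bright upper end faces for top edges. The tray's top rim really begins at crop y≈180. I refit with both the rim and the lower end-face edges.

```bash
python3 - <<'E'
from fit import *
np.set_printoptions(precision=4,suppress=True)
j=json.load(open('w2.json')); K,V=cam('wrist',{k:np.array(v) for k,v in j.items()})
obs=np.array([(82,136),(308,150),(313,350),(130,345),(478,179),(692,186),(620,387),(437,380),(88,112),(310,122),(462,128),(685,136)])/3.4+[209.5,149.5]
f=lambda p:(proj(K,V,np.vstack([corners(p,.05,.01),corners(p,-.05,.018),corners(p,.05,0)[:2],corners(p,-.05,0)[:2]]))-obs).ravel()
for fix in(1,0):
    ff=(lambda q:f([q[0],q[1],0,q[2]])) if fix else f
    r=least_squares(ff,[.567,.12,1.27] if fix else [.567,.12,0,1.27]); print(r.x,r.fun.reshape(-1,2).round(1).tolist())
    p=[r.x[0],r.x[1],0,r.x[2]] if fix else r.x
    Rz,R=standR(p[3]); print(R)
    for y in(-.05,.05): print(np.array(p[:3])+Rz@[0,y,.06])
E
```

```text
[0.568  0.1221 1.2276] [[-0.2, -0.3], [0.9, -1.3], [0.2, 3.0], [-0.7, 2.1], [-4.1, -1.2], [1.0, -0.2], [1.1, 2.0], [0.0, 1.8], [-0.2, -1.2], [1.0, -1.2], [0.4, -0.9], [0.8, -0.3]]
[[ 0.2758 -0.9417 -0.1927]
 [ 0.7719  0.3365 -0.5395]
 [ 0.5729  0.      0.8196]]
[0.6151 0.1053 0.06  ]
[0.5209 0.1389 0.06  ]
[ 0.5677  0.1211 -0.0044  1.2276] [[0.9, -0.1], [1.2, -1.2], [0.4, 2.4], [0.1, 1.6], [-4.4, -1.1], [-0.2, -0.2], [0.4, 1.4], [-0.2, 1.1], [0.9, -0.9], [1.3, -0.9], [0.1, -0.7], [-0.4, -0.1]]
[[ 0.2758 -0.9417 -0.1928]
 [ 0.7718  0.3365 -0.5395]
 [ 0.5729  0.      0.8196]]
[0.6148 0.1043 0.0556]
[0.5206 0.138  0.0556]
```

```bash
cat > goal.py <<'E'
from fit import *
from scipy.spatial.transform import Rotation as Ro
np.set_printoptions(precision=2,suppress=True)
def tool_stand(yaw=1.2276):
    Rz,R=standR(yaw); return np.c_[R[:,0],-R[:,1],-R[:,2]]
def tool_down(yaw):
    c,s=np.cos(yaw),np.sin(yaw); return np.array([[c,s,0],[s,-c,0],[0,0,-1.]])
def delta(R1,p1,R0,p0):
    print('rot',np.degrees(Ro.from_matrix(R1@np.array(R0).T).as_rotvec()),'trans',(np.array(p1)-p0)*1e3)
E
python3 - <<'E'
from goal import *
o=manip.observe(); print(o['tcp_pos']*1e3)
R=tool_stand(); n=-R[:,2]
P=np.array([.615,.105,.059])
delta(R,P+n*.104,o['ee_rot'],o['tcp_pos']); delta(R,P+n*.004,R,P+n*.104)
delta(R,np.array([.5208,.1387,.059])+n*.003,R,P+n*.004)
delta(tool_down(.134),[0,0,0],R,[0,0,0])
E
```

```text
[575.2  141.78 302.28]
rot [ 33.22 -11.05  -2.37] trans [  19.76  -92.88 -158.04]
rot [0. 0. 0.] trans [ 19.28  53.95 -81.96]
rot [0. 0. 0.] trans [-94.01  34.24  -0.82]
rot [-23.1   28.52 -60.62] trans [0. 0. 0.]
```

```bash
python3 - <<'E'
from goal import *
np.set_printoptions(precision=4,suppress=True)
j=json.load(open('w2.json')); Kw,Vw=cam('wrist',{k:np.array(v) for k,v in j.items()}); Kt,Vt=cam('top')
for a,b in(((380,338),(387,230)),((550,308),(398,139))): print(tri([ray(Kw,Vw,a),ray(Kt,Vt,b)]))
o=manip.observe(); R=tool_stand(); n=-R[:,2]; np.set_printoptions(precision=1,suppress=True)
P=np.array([.615,.105,.059]); delta(R,P+n*.064,o['ee_rot'],o['tcp_pos'])
E
```

```text
(array([ 0.5884, -0.0766, -0.012 ]), np.float64(0.00011495632658239565))
(array([ 0.8408, -0.1198, -0.047 ]), np.float64(0.012571649024047218))
rot [ 33.2 -11.   -2.4] trans [  27.5  -71.3 -190.8]
```

Request:
{"op": "move_arm", "data": {
  "angular": [
    [6, -2, 0],
    [12, -4, -1],
    [18, -6, -1],
    [24, -8, -2],
    [30, -10, -2],
    [33.2, -11, -2.4],
    [33.2, -11, -2.4],
    [33.2, -11, -2.4],
    [33.2, -11, -2.4]
  ],
  "translation": [
    [4, -20, -25],
    [8, -40, -50],
    [12, -60, -80],
    [17, -75, -110],
    [22, -75, -140],
    [27, -73, -170],
    [27.5, -71.3, -191],
    [27.5, -71.3, -191],
    [27.5, -71.3, -191]
  ],
  "grip": [85, 85, 85, 85, 85, 85, 85, 85, 85]
}}

```text
time_s: 4.3
tcp_pos: [0.6018, 0.072, 0.111]
ee_rot: [[0.275, 0.942, 0.191], [0.772, -0.335, 0.54], [0.573, -0.001, -0.82]]
contact_force: [0.3, 0.4, 0.4]
opening: 0.994
```

```bash
python3 - <<'E'
from goal import *
o,im=snap('wrist','w3.png'); R=tool_stand(); n=-R[:,2]; P=np.array([.615,.105,.059])
print(o['tcp_pos']*1e3,o['qpos'],o['contact_force'],o['time_s'])
delta(R,P+n*.004,o['ee_rot'],o['tcp_pos'])
K,V=cam('wrist',o); p=[.568,.1221,-.001,1.2276]
for y,h in((.05,.01),(-.05,.018)):
    cv2.polylines(im,[proj(K,V,corners(p,y,h)).astype(int)],True,(255,0,0),1)
cv2.imwrite('pics/ov3.png',im[:,:,::-1])
E
```

```text
[601.81  72.01 110.99] [ 0.71  0.5  -0.69  1.79 -0.38  0.84 -0.  ] [0.3  0.39 0.4 ] 4.3
rot [-0.03 -0.06 -0.08] trans [ 12.42  30.83 -48.71]
```

View pics/ov3.png

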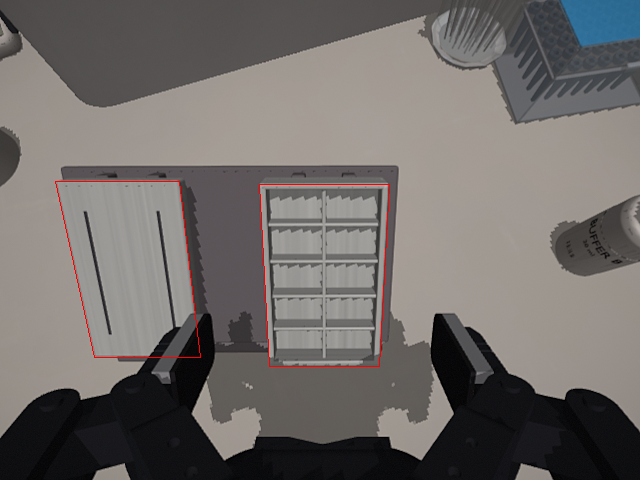

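The model overlay matches the tray to within about 4 px (about 1 mm), and the tray is centred between the fingers. I insert, grip and lift.

Request:
{"op": "move_arm", "data": {
  "angular": [
    [0, 0, 0],
    [0, 0, 0],
    [0, 0, 0],
    [0, 0, 0],
    [0, 0, 0],
    [0, 0, 0],
    [0, 0, 0],
    [0, 0, 0]
  ],
  "translation": [
    [5, 14, -21],
    [9, 24, -37],
    [12, 32, -49],
    [12, 32, -49],
    [12, 32, -49],
    [12, 32, -49],
    [12, 32, -49],
    [12, 32, -49]
  ],
  "grip": [85, 85, 85, 85, 50, 50, 50, 50],
  "squeeze": 40
}}

```text
time_s: 5.02
tcp_pos: [0.6155, 0.1045, 0.0646]
ee_rot: [[0.272, 0.943, 0.195], [0.773, -0.334, 0.54], [0.574, 0.004, -0.819]]
contact_force: [-2.8, -1.3, 7.3]
opening: 0.691
```

Request:
{"op": "move_arm", "data": {
  "angular": [
    [0, 0, 0],
    [0, 0, 0],
    [0, 0, 0],
    [0, 0, 0],
    [0, 0, 0],
    [0, 0, 0],
    [0, 0, 0]
  ],
  "translation": [
    [0, 0, 0],
    [-4, -11, 16],
    [-12, -32, 49],
    [-14, -45, 80],
    [-14, -60, 120],
    [-14, -65, 150],
    [-14, -65, 150]
  ],
  "grip": [50, 50, 50, 50, 50, 50, 50]
}}

```text
time_s: 5.6
tcp_pos: [0.604, 0.037, 0.2203]
ee_rot: [[0.27, 0.941, 0.204], [0.774, -0.338, 0.536], [0.573, 0.013, -0.82]]
contact_force: [1.6, -0.2, -1.7]
opening: 0.696
```

```bash
python3 - <<'E'
from goal import *
o,im=snap('wrist','w4.png')
print(o['tcp_pos']*1e3,o['contact_force'],o['opening'],o['time_s'])
delta(tool_down(.134),[.457,-.235,.26],o['ee_rot'],o['tcp_pos'])
E
```

```text
[603.97  36.98 220.28] [ 1.56 -0.16 -1.67] 0.6958089690316462 5.6
rot [-22.5   29.03 -60.78] trans [-146.97 -271.98   39.72]
```

View pics/w4.png

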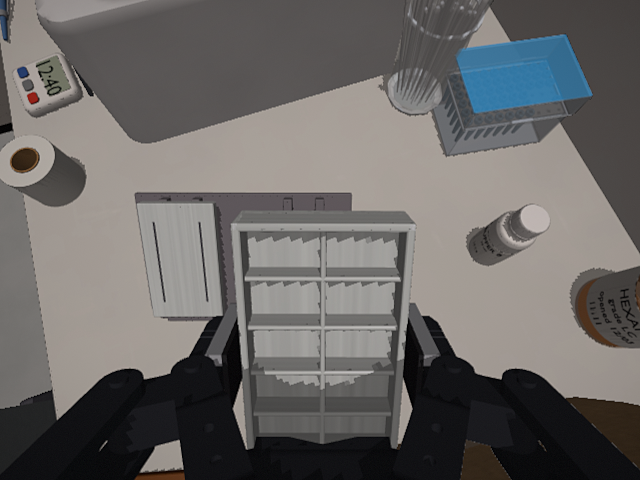

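The tray is held squarely and centred between the pads. I carry it to a hover in front of the carrier so the camera can see past it.

Request:
{"op": "move_arm", "data": {
  "angular": [
    [-2.25, 2.9, -6.1],
    [-4.5, 5.8, -12.2],
    [-6.75, 8.7, -18.2],
    [-9, 11.6, -24.3],
    [-11.25, 14.5, -30.4],
    [-13.5, 17.4, -36.5],
    [-15.75, 20.3, -42.6],
    [-18, 23.2, -48.6],
    [-20.25, 26.1, -54.7],
    [-22.5, 29, -60.8],
    [-22.5, 29, -60.8],
    [-22.5, 29, -60.8]
  ],
  "translation": [
    [-30, -15, 20],
    [-60, -35, 40],
    [-90, -60, 50],
    [-115, -90, 50],
    [-140, -120, 50],
    [-160, -155, 45],
    [-180, -190, 40],
    [-195, -225, 40],
    [-210, -260, 40],
    [-219, -282, 40],
    [-219, -282, 40],
    [-219, -282, 40]
  ],
  "grip": [50, 50, 50, 50, 50, 50, 50, 50, 50, 50, 50, 50]
}}

```text
time_s: 6.65
tcp_pos: [0.3809, -0.2418, 0.2514]
ee_rot: [[0.991, 0.13, -0.002], [0.13, -0.991, 0.014], [0.0, -0.014, -1.0]]
contact_force: [-0.2, 1.3, -2.5]
opening: 0.692
```

```bash
python3 - <<'E'
from goal import *
np.set_printoptions(precision=4,suppress=True)
o,im=snap('wrist','w5.png'); K,V=cam('wrist',o)
print(o['tcp_pos'],o['ee_rot'],o['opening'],o['time_s'],o['joint_vel'])
json.dump(dict(tcp_pos=o['tcp_pos'].tolist(),ee_rot=o['ee_rot'].tolist()),open('w5.json','w'))
for n,z in[('carrier',0),('wall_zero',.012),('grip_zero',.08),('tray_low',.012)]:
    for a in manip.spot_point(n,'wrist')[:2]:
        p=np.array(a['at'])*[640,480]; print(n,p.round(1),round(a['score'],2),onz(K,V,p,z))
E
```

```text
[ 0.3809 -0.2418  0.2514] [[ 0.9915  0.1304 -0.0017]
 [ 0.1304 -0.9914  0.0137]
 [ 0.0001 -0.0138 -0.9999]] 0.6915359631827664 6.65 [-0.0122 -0.0149 -0.0203  0.0083 -0.0329 -0.0059  0.0388]
wall_zero [327.6  53.5] 0.65 [ 0.5106 -0.2266  0.012 ]
grip_zero [429.2 188.4] 0.8 [ 0.4158 -0.3209  0.08  ]
tray_low [326.6 129.7] 0.86 [ 0.4468 -0.2343  0.012 ]
```

View pics/w5.png

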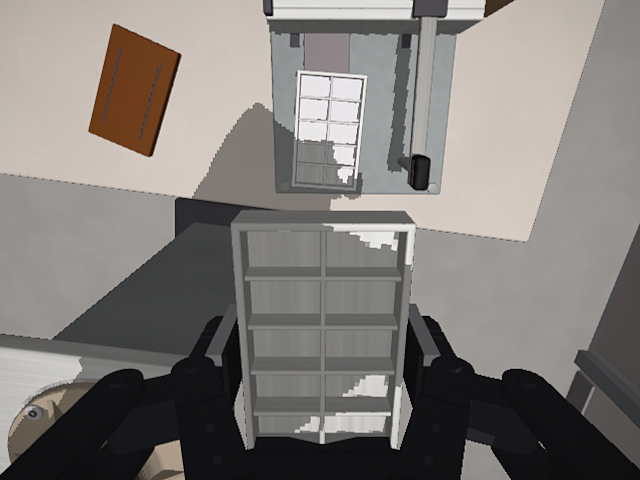

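The picture shows the carrier base front edge (277,192)–(440,194), the tray_low rim (300,71)–(367,75)–(358,190)–(294,187), the wall's upper edge near row 21 and the grip at (420,172). I convert these to carrier coordinates.

```bash
python3 - <<'E'
from goal import *
np.set_printoptions(precision=4,suppress=True)
j=json.load(open('w5.json')); K,V=cam('wrist',{k:np.array(v) for k,v in j.items()})
im=cv2.imread('pics/w5.png')
g=lambda pts,z:np.array([onz(K,V,p,z)[:2] for p in pts])
b=g([(277,192),(440,194),(271,40)],.007); t=g([(300,71),(367,75),(358,190),(294,187)],.030)
wt=g([(272,21),(410,21),(480,21)],.065); wf=g([(280,34),(380,34)],.007); gr=g([(420,156)],.09)
ang=lambda a,b:np.degrees(np.arctan2(*(b-a)[::-1]))
print('base yaw front',ang(b[1],b[0])-90,'side',ang(b[0],b[2]),'width',np.linalg.norm(b[0]-b[1]))
yaw=np.radians((ang(b[1],b[0])-90+ang(b[0],b[2]))/2); print('tray yaw',ang(t[3],t[0]),ang(t[2],t[1]),'walltop',ang(wt[2],wt[0])-90)
# origin: front edge mid y=0 ; use wall_zero spots for x
c,s=np.cos(yaw),np.sin(yaw); R=np.array([[c,s],[-s,c]])
O=np.array([.5113,-.2268])-R.T@[.055,0]; print('yaw',yaw,'O',O)
for n,q in dict(base=b,tray=t,wt=wt,wf=wf,gr=gr,grspot=np.array([[.4158,-.3206]])).items(): print(n,((q-O)@R.T*1e3).round(1).tolist())
print('tray c',(R@(t.mean(0)-O)*1e3))
E
python3 - <<'E'
import cv2
im=cv2.imread('pics/w5.png')[0:205,250:500]; cv2.imwrite('pics/c5.png',cv2.resize(im,None,fx=2.9,fy=2.9,interpolation=cv2.INTER_CUBIC))
E
```

```text
base yaw front 6.880169816496988 side 7.527249370044212 width 0.16174440207662102
tray yaw 3.1633907854578793 4.7083236240798385 walltop 7.294491340929639
yaw 0.12572845076007352 O [ 0.4567 -0.2337]
base [[-70.0, 49.6], [-70.9, -112.2], [65.7, 50.4]]
tray [[38.5, 23.6], [35.6, -33.3], [-63.0, -29.0], [-60.6, 30.6]]
wt [[69.0, 41.4], [69.1, -59.9], [69.2, -111.0]]
wf [[70.5, 42.3], [70.6, -45.4]]
gr [[-25.3, -69.5]]
grspot [[-51.5, -81.1]]
tray c [-12.3629  -2.0195]
```

View pics/c5.png

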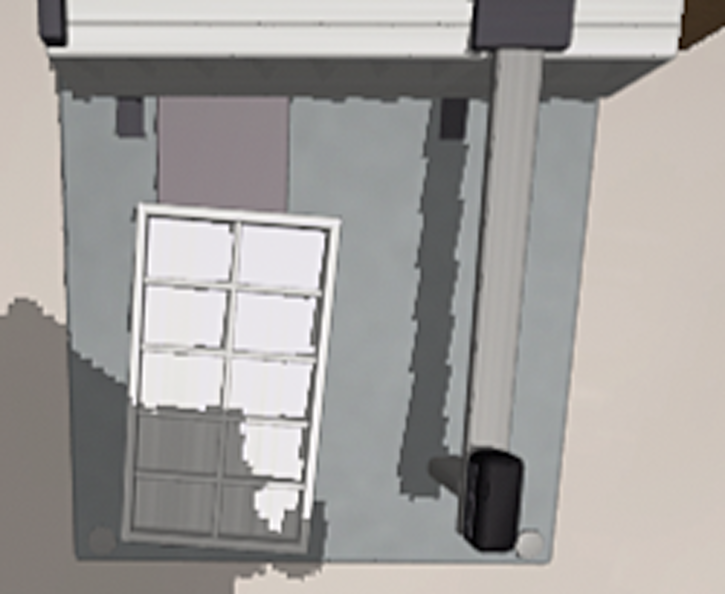

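Carrier yaw is about 0.127 rad, the wall is at x≈70 mm (s≈15), and tray_low's centre is at about (-12,-2) mm, about 3° askew. I move over it and descend.

Request:
{"op": "move_arm", "data": {
  "angular": [
    [-0.4, 0, 0],
    [-0.8, 0, 0],
    [-0.8, 0, 0],
    [-0.8, 0, 0],
    [-0.8, 0, 0],
    [-0.8, 0, 0],
    [-0.8, 0, 0],
    [-0.8, 0, 0]
  ],
  "translation": [
    [35, 5, -15],
    [69, 9.5, -45],
    [69, 9.5, -85],
    [69, 9.5, -125],
    [69, 9.5, -155],
    [69, 9.5, -180],
    [69, 9.5, -195],
    [69, 9.5, -195]
  ],
  "grip": [50, 50, 50, 50, 50, 50, 50, 50]
}}

```text
time_s: 7.57
tcp_pos: [0.448, -0.2309, 0.0538]
ee_rot: [[0.991, 0.131, -0.006], [0.131, -0.991, 0.002], [-0.006, -0.003, -1.0]]
contact_force: [-0.4, 0.2, -2.0]
opening: 0.694
```

```bash
python3 - <<'E'
from goal import *
np.set_printoptions(precision=4,suppress=True)
o=manip.observe()
c,s=np.cos(.127),np.sin(.127); print(o['tcp_pos'],np.array([[c,s],[-s,c]])@(o['tcp_pos'][:2]-[.4567,-.2337])*1e3,o['ee_rot'],o['contact_force'])
E
```

```text
[ 0.448  -0.2309  0.0538] [-8.2715  3.9211] [[ 0.9913  0.1313 -0.0061]
 [ 0.1313 -0.9913  0.0018]
 [-0.0058 -0.0026 -1.    ]] [-0.4407  0.2422 -1.9854]
```

Request:
{"op": "move_arm", "data": {
  "angular": [
    [0, 0, 0],
    [0, -0.3, 0],
    [0, -0.3, 0],
    [0, -0.3, 0],
    [0, -0.3, 0]
  ],
  "translation": [
    [2.5, -4, 0],
    [2.5, -4, -4],
    [2.5, -4, -8],
    [2.5, -4, -10],
    [2.5, -4, -10]
  ],
  "grip": [50, 50, 50, 50, 50]
}}

```text
time_s: 7.98
tcp_pos: [0.4528, -0.2366, 0.0475]
ee_rot: [[0.992, 0.13, 0.005], [0.13, -0.992, -0.002], [0.004, 0.003, -1.0]]
contact_force: [-0.4, -0.6, -2.2]
opening: 0.689
```

Request:
{"op": "move_arm", "data": {
  "angular": [
    [0, 0, 0],
    [0, 0, 0],
    [0, 0, 0],
    [0, 0, 0]
  ],
  "translation": [
    [0, 0, -2],
    [0, 0, -3.5],
    [0, 0, -5],
    [0, 0, -5]
  ],
  "grip": [50, 50, 50, 50]
}}

```text
time_s: 8.32
tcp_pos: [0.4527, -0.2364, 0.042]
ee_rot: [[0.991, 0.13, 0.004], [0.13, -0.991, -0.002], [0.004, 0.002, -1.0]]
contact_force: [0.3, -1.0, -2.2]
opening: 0.696
```

Request:
{"op": "move_arm", "data": {
  "angular": [
    [0, 0, 0],
    [0, 0, 0],
    [0, 0, 0],
    [0, 0, 0]
  ],
  "translation": [
    [0, 0, -1],
    [0, 0, -2],
    [0, 0, -3],
    [0, 0, -3]
  ],
  "grip": [50, 50, 50, 50]
}}

```text
time_s: 8.65
tcp_pos: [0.4527, -0.2364, 0.0391]
ee_rot: [[0.991, 0.13, 0.004], [0.13, -0.991, -0.002], [0.004, 0.002, -1.0]]
contact_force: [-0.3, -0.1, -2.0]
opening: 0.688
```

Request:
{"op": "move_arm", "data": {
  "angular": [
    [0, 0, 0],
    [0, 0, 0],
    [0, 0, 0],
    [0, 0, 0]
  ],
  "translation": [
    [0, 0, -1],
    [0, 0, -2],
    [0, 0, -2],
    [0, 0, -2]
  ],
  "grip": [50, 50, 50, 50]
}}

```text
time_s: 8.98
tcp_pos: [0.4528, -0.2364, 0.0372]
ee_rot: [[0.991, 0.13, 0.004], [0.13, -0.992, -0.002], [0.004, 0.002, -1.0]]
contact_force: [0.3, 0.1, -1.9]
opening: 0.693
```

Request:
{"op": "move_arm", "data": {
  "angular": [
    [0, 0, 0],
    [0, 0, 0],
    [0, 0, 0],
    [0, 0, 0]
  ],
  "translation": [
    [0, 0, -1],
    [0, 0, -2],
    [0, 0, -2],
    [0, 0, -2]
  ],
  "grip": [50, 50, 50, 50]
}}

```text
time_s: 9.32
tcp_pos: [0.453, -0.236, 0.036]
ee_rot: [[0.991, 0.131, 0.005], [0.131, -0.991, -0.002], [0.004, 0.002, -1.0]]
contact_force: [-3.7, 1.5, 7.6]
opening: 0.692
```

Request:
{"op": "move_arm", "data": {
  "angular": [
    [0, 0, 0],
    [0, 0, 0],
    [0, 0, 0]
  ],
  "translation": [
    [0, 0, -1],
    [0, 0, -1],
    [0, 0, -1]
  ],
  "grip": [50, 50, 50]
}}

```text
time_s: 9.57
tcp_pos: [0.4531, -0.2361, 0.0357]
ee_rot: [[0.991, 0.131, 0.004], [0.131, -0.991, -0.002], [0.004, 0.003, -1.0]]
contact_force: [-7.0, 3.2, 16.7]
opening: 0.687
```

Contact came at TCP z≈36 mm, as expected. I relieve the force, release and rise.

Request:
{"op": "move_arm", "data": {
  "angular": [
    [0, 0, 0],
    [0, 0, 0],
    [0, 0, 0],
    [0, 0, 0],
    [0, 0, 0],
    [0, 0, 0],
    [0, 0, 0],
    [0, 0, 0],
    [0, 0, 0],
    [0, 0, 0],
    [0, 0, 0]
  ],
  "translation": [
    [0, 0, 1.5],
    [0, 0, 1.5],
    [0, 0, 1.5],
    [0, 0, 1.5],
    [0, 0, 1.5],
    [0, 0, 15],
    [0, 0, 45],
    [-25, 0, 80],
    [-55, 0, 115],
    [-72, -8, 150],
    [-72, -8, 155]
  ],
  "grip": [50, 64, 74, 85, 85, 85, 85, 85, 85, 85, 85]
}}

```text
time_s: 10.48
tcp_pos: [0.3798, -0.2469, 0.1943]
ee_rot: [[0.992, 0.127, 0.008], [0.127, -0.992, -0.007], [0.007, 0.008, -1.0]]
contact_force: [2.4, -1.0, 0.7]
opening: 0.992
```

```bash
python3 - <<'E'
from goal import *
o,im=snap('wrist','w6.png'); R=tool_stand(); n=-R[:,2]
print(o['tcp_pos']*1e3,o['opening'],o['contact_force'],o['time_s'])
C=np.array([.5208,.1387,.059]); delta(R,C+n*.065,o['ee_rot'],o['tcp_pos'])
E
```

```text
[ 379.81 -246.87  194.34] 0.9924665530918558 [ 2.35 -1.    0.73] 10.4833
rot [ 23.13 -27.98  61.17] trans [128.46 350.5  -82.06]
```

View pics/w6.png

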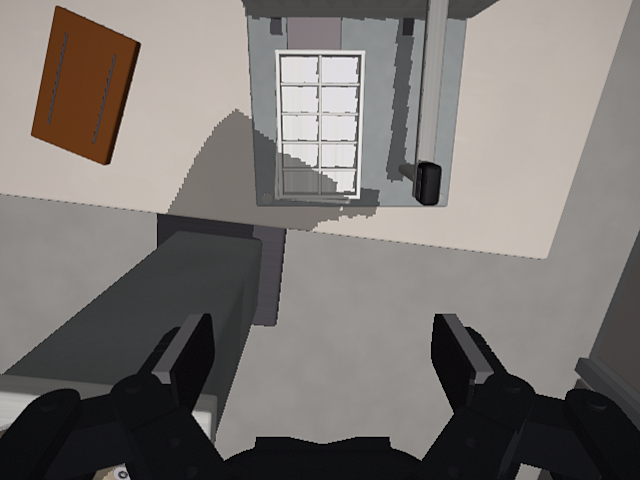

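The tray lies squarely on the pile: its rim at (276,50)–(364,52)–(359,199)–(281,197) is parallel to the carrier edges. Next is the cover.

Request:
{"op": "move_arm", "data": {
  "angular": [
    [2.3, -2.8, 6.1],
    [4.6, -5.6, 12.2],
    [6.9, -8.4, 18.3],
    [9.2, -11.2, 24.4],
    [11.5, -14, 30.5],
    [13.8, -16.8, 36.6],
    [16.1, -19.6, 42.7],
    [18.4, -22.4, 48.8],
    [20.8, -25.2, 54.9],
    [23.1, -28, 61.2],
    [23.1, -28, 61.2],
    [23.1, -28, 61.2]
  ],
  "translation": [
    [5, 35, 15],
    [12, 70, 25],
    [22, 105, 25],
    [35, 142, 20],
    [50, 180, 10],
    [70, 215, 0],
    [90, 250, -15],
    [105, 285, -35],
    [117, 320, -60],
    [127, 347, -78],
    [127, 350, -82],
    [127, 350, -82]
  ],
  "grip": [85, 85, 85, 85, 85, 85, 85, 85, 85, 85, 85, 85]
}}

```text
time_s: 11.53
tcp_pos: [0.5058, 0.1081, 0.1045]
ee_rot: [[0.275, 0.945, 0.18], [0.773, -0.328, 0.543], [0.572, -0.01, -0.82]]
contact_force: [0.0, -0.2, 0.6]
opening: 0.992
```

```bash
python3 - <<'E'
from goal import *
o,im=snap('wrist','w7.png'); R=tool_stand(); n=-R[:,2]; C=np.array([.5208,.1387,.059])
print(o['tcp_pos']*1e3,o['contact_force'],o['time_s'],o['joint_vel'])
K,V=cam('wrist',o); p=[.568,.1221,-.001,1.2276]
print('pred corners',proj(K,V,corners(p,.05,.01)).round(0).tolist(),'pred origin',proj(K,V,C))
for nme in('cover','stand'):
  for a in manip.spot_point(nme,'wrist')[:2]: print(nme,np.array(a['at'])*[640,480],a['score'])
print(proj(K,V,np.array([.568,.1221,0])))
# measured light plate outline by thresholds
h=cv2.cvtColor(im,cv2.COLOR_RGB2GRAY)
for row in(200,240,280): print(row,[int(v) for v in h[row,220:420:5]])
for col in(300,340): print(col,[int(v) for v in h[140:400:5,col]])
delta(R,C+n*.004,o['ee_rot'],o['tcp_pos'])
E
```

```text
[505.79 108.12 104.48] [ 0.   -0.22  0.57] 11.5333 [ 0.03 -0.1   0.02 -0.03 -0.    0.04 -0.03]
pred corners [[267.0, 178.0], [396.0, 179.0], [385.0, 361.0], [275.0, 360.0]] pred origin [[330.26 269.79]]
cover [329.98 270.19] 0.58
stand [403.58 288.72] 0.96
[[403.18 287.88]]
200 [165, 165, 165, 165, 166, 166, 166, 78, 94, 93, 167, 165, 167, 163, 163, 166, 164, 167, 168, 163, 164, 168, 167, 163, 166, 167, 164, 169, 164, 164, 164, 163, 165, 163, 167, 91, 93, 92, 93, 92]
240 [166, 165, 166, 167, 167, 167, 168, 172, 93, 93, 143, 167, 162, 164, 167, 149, 163, 166, 168, 163, 163, 169, 166, 162, 167, 164, 161, 170, 164, 135, 168, 164, 164, 163, 145, 93, 93, 93, 92, 93]
280 [165, 166, 166, 167, 166, 166, 167, 167, 72, 92, 87, 167, 164, 165, 164, 73, 162, 165, 167, 162, 162, 168, 165, 162, 165, 160, 161, 165, 165, 39, 165, 164, 163, 164, 90, 92, 91, 91, 92, 91]
300 [165, 165, 166, 166, 166, 91, 80, 97, 170, 166, 167, 165, 164, 166, 164, 163, 163, 163, 163, 162, 163, 162, 162, 162, 162, 162, 162, 163, 162, 163, 163, 163, 163, 163, 164, 165, 165, 165, 165, 165, 165, 166, 164, 165, 90, 76, 100, 100, 99, 99, 98, 99]
340 [165, 166, 167, 168, 168, 92, 93, 96, 168, 164, 165, 165, 166, 165, 165, 166, 166, 165, 167, 166, 167, 166, 166, 166, 166, 165, 165, 165, 165, 166, 165, 165, 165, 163, 164, 164, 162, 162, 162, 161, 160, 161, 159, 159, 103, 70, 100, 100, 100, 100, 100, 100]
rot [-0.16 -0.57 -0.5 ] trans [ 14.24  28.42 -42.2 ]
```

The predicted and measured cover outlines agree within 2 px. I let the arm settle for two rows to learn the true offset.

Request:
{"op": "move_arm", "data": {
  "angular": [
    [0, 0, 0],
    [0, 0, 0]
  ],
  "translation": [
    [0, 0, 0],
    [0, 0, 0]
  ],
  "grip": [85, 85]
}}

```text
time_s: 11.85
tcp_pos: [0.5086, 0.1043, 0.1084]
ee_rot: [[0.273, 0.943, 0.19], [0.776, -0.333, 0.536], [0.569, 0.001, -0.822]]
contact_force: [0.3, 0.2, 0.3]
opening: 0.993
```

```bash
python3 - <<'E'
from goal import *
o=manip.observe(); R=tool_stand(); n=-R[:,2]; C=np.array([.5208,.1387,.059])
print(o['tcp_pos']*1e3,o['joint_vel'])
delta(R,C+n*.004,o['ee_rot'],o['tcp_pos'])
E
```

```text
[508.6  104.32 108.41] [-0.  0. -0.  0. -0. -0.  0.]
rot [ 0.27 -0.06 -0.23] trans [ 11.43  32.22 -46.13]
```

Request:
{"op": "move_arm", "data": {
  "angular": [
    [0, 0, 0],
    [0.2, 0, -0.2],
    [0.2, 0, -0.2],
    [0.2, 0, -0.2],
    [0.2, 0, -0.2],
    [0.2, 0, -0.2],
    [0.2, 0, -0.2],
    [0.2, 0, -0.2],
    [0.2, 0, -0.2]
  ],
  "translation": [
    [4, 12, -18],
    [8, 23, -33],
    [11.4, 32.2, -46.1],
    [11.4, 32.2, -46.1],
    [11.4, 32.2, -46.1],
    [11.4, 32.2, -46.1],
    [11.4, 32.2, -46.1],
    [11.4, 32.2, -46.1],
    [11.4, 32.2, -46.1]
  ],
  "grip": [85, 85, 85, 85, 85, 50, 50, 50, 50],
  "squeeze": 40
}}

```text
time_s: 12.6
tcp_pos: [0.52, 0.1366, 0.0622]
ee_rot: [[0.276, 0.942, 0.191], [0.772, -0.336, 0.54], [0.573, -0.002, -0.82]]
contact_force: [-3.9, -5.1, 8.4]
opening: 0.692
```

```bash
python3 - <<'E'
from goal import *
o=manip.observe(); R=tool_stand(); n=-R[:,2]; C=np.array([.5208,.1387,.059])
print(o['tcp_pos']*1e3,o['contact_force'],o['opening'],'in plate frame',standR(1.2276)[1].T@(o['tcp_pos']-C)*1e3)
E
```

```text
[519.98 136.58  62.22] [-3.85 -5.1   8.36] 0.691897345807325 in plate frame [-0.02  0.06  3.94]
```

Request:
{"op": "move_arm", "data": {
  "angular": [
    [0, 0, 0],
    [0, 0, 0],
    [0, 0, 0],
    [0, 0, 0],
    [0, 0, 0],
    [0, 0, 0],
    [0, 0, 0],
    [0, 0, 0]
  ],
  "translation": [
    [0, 0, 0],
    [-4, -11, 16],
    [-12, -32, 49],
    [-14, -45, 80],
    [-14, -60, 120],
    [-14, -65, 150],
    [-14, -65, 150],
    [-14, -65, 150]
  ],
  "grip": [50, 50, 50, 50, 50, 50, 50, 50]
}}

```text
time_s: 13.27
tcp_pos: [0.5064, 0.0713, 0.2129]
ee_rot: [[0.275, 0.942, 0.193], [0.773, -0.336, 0.538], [0.571, 0.001, -0.821]]
contact_force: [-0.0, 1.0, -1.9]
opening: 0.69
```

```bash
python3 - <<'E'
from goal import *
o=manip.observe()
print(o['tcp_pos']*1e3,o['contact_force'],o['opening'],o['time_s'])
delta(tool_down(.129),[.385,-.245,.25],o['ee_rot'],o['tcp_pos'])
# tray_top from w6 (pose at snap)
K,V=cam('wrist',dict(tcp_pos=np.array([.37981,-.24687,.19434]),ee_rot=tool_down(.127)))
t=np.array([onz(K,V,p,.048)[:2] for p in[(276,50),(364,52),(359,199),(281,197)]])
c,s=np.cos(.127),np.sin(.127); print((t-[.4567,-.2337])@np.array([[c,s],[-s,c]]).T*1e3)
E
```

```text
[506.38  71.31 212.93] [-0.    0.99 -1.87] 0.6897934210564822 13.2667
rot [-22.92  28.57 -60.96] trans [-121.38 -316.31   37.07]
[[ 41.85  26.53]
 [ 40.63 -31.23]
 [-57.67 -30.89]
 [-56.13  26.67]]
```

Request:
{"op": "move_arm", "data": {
  "angular": [
    [-2.3, 2.9, -6.1],
    [-4.6, 5.7, -12.2],
    [-6.9, 8.6, -18.3],
    [-9.2, 11.4, -24.4],
    [-11.5, 14.3, -30.5],
    [-13.8, 17.1, -36.6],
    [-16, 20, -42.7],
    [-18.3, 22.9, -48.8],
    [-20.6, 25.7, -54.9],
    [-22.9, 28.6, -61],
    [-22.9, 28.6, -61],
    [-22.9, 28.6, -61]
  ],
  "translation": [
    [-30, -20, 20],
    [-55, -50, 35],
    [-75, -80, 37],
    [-90, -115, 37],
    [-100, -150, 37],
    [-105, -188, 37],
    [-105, -225, 37],
    [-95, -260, 30],
    [-75, -290, 10],
    [-57, -308, -20],
    [-57, -308, -60],
    [-57, -308, -90]
  ],
  "grip": [50, 50, 50, 50, 50, 50, 50, 50, 50, 50, 50, 50]
}}

```text
time_s: 14.27
tcp_pos: [0.449, -0.2342, 0.1175]
ee_rot: [[0.992, 0.127, -0.0], [0.127, -0.992, 0.008], [0.001, -0.008, -1.0]]
contact_force: [-0.2, 0.6, -2.6]
opening: 0.692
```

Request:
{"op": "move_arm", "data": {
  "angular": [
    [0, 0, 0],
    [0, 0, 0],
    [0, 0, 0],
    [0, 0, 0]
  ],
  "translation": [
    [0, 0, -25],
    [0, 0, -40],
    [0, 0, -40],
    [0, 0, -40]
  ],
  "grip": [50, 50, 50, 50]
}}

```text
time_s: 14.6
tcp_pos: [0.4472, -0.2342, 0.0798]
ee_rot: [[0.992, 0.128, -0.002], [0.128, -0.992, 0.008], [-0.001, -0.009, -1.0]]
contact_force: [0.8, -0.2, -0.1]
opening: 0.689
```

```bash
python3 - <<'E'
from goal import *
o=manip.observe(); print(o['tcp_pos']*1e3,o['contact_force'],o['opening'],o['time_s'],o['joint_vel'])
delta(tool_down(.127),[.449,-.2367,.053],o['ee_rot'],o['tcp_pos'])
E
```

```text
[ 447.19 -234.15   79.79] [ 0.84 -0.22 -0.07] 0.6894020660072684 14.6 [ 0.01 -0.04 -0.01 -0.04 -0.01  0.01  0.  ]
rot [-0.48 -0.11 -0.06] trans [  1.81  -2.55 -26.79]
```

Request:
{"op": "move_arm", "data": {
  "angular": [
    [-0.5, -0.1, 0],
    [-0.5, -0.1, 0],
    [-0.5, -0.1, 0],
    [-0.5, -0.1, 0],
    [-0.5, -0.1, 0],
    [-0.5, -0.1, 0]
  ],
  "translation": [
    [1.8, -2.5, -8],
    [1.8, -2.5, -16],
    [1.8, -2.5, -20],
    [1.8, -2.5, -22],
    [1.8, -2.5, -23.5],
    [1.8, -2.5, -23.5]
  ],
  "grip": [50, 50, 50, 50, 50, 50]
}}

```text
time_s: 15.1
tcp_pos: [0.45, -0.2378, 0.0576]
ee_rot: [[0.992, 0.127, 0.003], [0.127, -0.992, -0.003], [0.002, 0.003, -1.0]]
contact_force: [0.2, -0.0, -1.0]
opening: 0.69
```

Request:
{"op": "move_arm", "data": {
  "angular": [
    [0, 0, 0],
    [0, 0, 0],
    [0, 0, 0],
    [0, 0, 0]
  ],
  "translation": [
    [0, 0, -1],
    [0, 0, -2],
    [0, 0, -2],
    [0, 0, -2]
  ],
  "grip": [50, 50, 50, 50]
}}

```text
time_s: 15.43
tcp_pos: [0.4501, -0.2378, 0.0558]
ee_rot: [[0.992, 0.127, 0.003], [0.127, -0.992, -0.003], [0.002, 0.003, -1.0]]
contact_force: [-0.5, -0.2, -0.8]
opening: 0.689
```

Request:
{"op": "move_arm", "data": {
  "angular": [
    [0, 0, 0],
    [0, 0, 0],
    [0, 0, 0],
    [0, 0, 0]
  ],
  "translation": [
    [0, 0, -1],
    [0, 0, -1.5],
    [0, 0, -1.5],
    [0, 0, -1.5]
  ],
  "grip": [50, 50, 50, 50]
}}

```text
time_s: 15.77
tcp_pos: [0.4502, -0.2378, 0.0544]
ee_rot: [[0.992, 0.127, 0.003], [0.127, -0.992, -0.003], [0.002, 0.004, -1.0]]
contact_force: [-0.9, 0.8, 2.5]
opening: 0.687
```

Request:
{"op": "move_arm", "data": {
  "angular": [
    [0, 0, 0],
    [0, 0, 0],
    [0, 0, 0]
  ],
  "translation": [
    [0, 0, -0.7],
    [0, 0, -0.7],
    [0, 0, -0.7]
  ],
  "grip": [50, 50, 50]
}}

```text
time_s: 16.02
tcp_pos: [0.4503, -0.2378, 0.0542]
ee_rot: [[0.992, 0.127, 0.003], [0.127, -0.992, -0.003], [0.003, 0.004, -1.0]]
contact_force: [-4.0, 0.9, 8.3]
opening: 0.688
```

The cover is down. I release, rise, shift to the free end of the pile and partly close the fingers.

Request:
{"op": "move_arm", "data": {
  "angular": [
    [0, 0, 0],
    [0, 0, 0],
    [0, 0, 0],
    [0, 0, 0],
    [0, 0, 0],
    [0, 0, 0],
    [0, 0, 0],
    [0, 0, 0],
    [0, 0, 0],
    [0, 0, 0],
    [0, 0, 0],
    [0, 0, 0]
  ],
  "translation": [
    [0, 0, 1],
    [0, 0, 1],
    [0, 0, 1],
    [0, 0, 1],
    [0, 0, 1],
    [0, 0, 15],
    [0, 0, 45],
    [-25, -3, 68],
    [-60, -7, 68],
    [-83, -10, 68],
    [-83, -10, 60],
    [-83, -10, 50]
  ],
  "grip": [50, 64, 74, 85, 85, 85, 85, 85, 85, 50, 30, 30]
}}

```text
time_s: 17.02
tcp_pos: [0.3664, -0.2489, 0.1039]
ee_rot: [[0.992, 0.124, 0.003], [0.124, -0.992, -0.006], [0.003, 0.006, -1.0]]
contact_force: [0.5, -0.6, 0.7]
opening: 0.595
```

Request:
{"op": "move_arm", "data": {
  "angular": [
    [0, 0, 0],
    [0, 0, 0],
    [0, 0, 0],
    [0, 0, 0],
    [0, 0, 0]
  ],
  "translation": [
    [0, 0, 0],
    [0, 0, -25],
    [0, 0, -50],
    [0, 0, -50],
    [0, 0, -50]
  ],
  "grip": [30, 30, 30, 30, 30]
}}

```text
time_s: 17.43
tcp_pos: [0.3672, -0.2462, 0.0526]
ee_rot: [[0.992, 0.129, 0.001], [0.129, -0.992, 0.001], [0.001, -0.001, -1.0]]
contact_force: [0.1, -0.0, 0.8]
opening: 0.355
```

```bash
python3 - <<'E'
from goal import *
o,im=snap('wrist','w8.png'); print(o['tcp_pos']*1e3,o['contact_force'],o['opening'],o['time_s'],np.degrees(np.arctan2(o['ee_rot'][1,0],o['ee_rot'][0,0])))
c,s=np.cos(.127),np.sin(.127); print(np.array([[c,s],[-s,c]])@(o['tcp_pos'][:2]-[.4567,-.2337])*1e3)
E
```

```text
[ 367.15 -246.23   52.6 ] [ 0.11 -0.02  0.79] 0.35479886458895116 17.4333 7.3880640416626795
[-90.41  -1.09]
```

Request:
{"op": "move_arm", "data": {
  "angular": [
    [0, 0, 0],
    [0, 0, 0],
    [0, 0, 0],
    [0, 0, 0],
    [0, 0, 0],
    [0, 0, 0],
    [0, 0, 0],
    [0, 0, 0]
  ],
  "translation": [
    [0, -1, -15],
    [0, -1.5, -26],
    [0, -1.5, -26],
    [5, -1, -26],
    [10, 0, -26],
    [15, 0.5, -26],
    [20, 1, -26],
    [20, 1, -26]
  ],
  "grip": [30, 30, 30, 30, 30, 30, 30, 30]
}}

```text
time_s: 18.15
tcp_pos: [0.3881, -0.2471, 0.0281]
ee_rot: [[0.992, 0.127, 0.003], [0.127, -0.992, -0.004], [0.003, 0.004, -1.0]]
contact_force: [0.1, -0.2, -0.7]
opening: 0.349
```

Request:
{"op": "move_arm", "data": {
  "angular": [
    [0, 0, 0],
    [0, 0, 0],
    [0, 0, 0],
    [0, 0, 0],
    [0, 0, 0],
    [0, 0, 0]
  ],
  "translation": [
    [3, 0.4, 0],
    [6, 0.8, 0],
    [9, 1.2, 0],
    [12, 1.5, 0],
    [15, 1.9, 0],
    [15, 1.9, 0]
  ],
  "grip": [30, 30, 30, 30, 30, 30]
}}

```text
time_s: 18.65
tcp_pos: [0.4017, -0.2449, 0.0275]
ee_rot: [[0.992, 0.126, 0.001], [0.126, -0.992, -0.003], [0.001, 0.003, -1.0]]
contact_force: [-3.3, -1.6, 1.6]
opening: 0.354
```

Request:
{"op": "move_arm", "data": {
  "angular": [
    [0, 0, 0],
    [0, 0, 0],
    [0, 0, 0],
    [0, 0, 0],
    [0, 0, 0]
  ],
  "translation": [
    [2, 0.3, 0],
    [4, 0.5, 0],
    [6, 0.8, 0],
    [8, 1, 0],
    [8, 1, 0]
  ],
  "grip": [30, 30, 30, 30, 30]
}}

```text
time_s: 19.07
tcp_pos: [0.4091, -0.244, 0.0274]
ee_rot: [[0.992, 0.126, 0.0], [0.126, -0.992, -0.003], [-0.0, 0.003, -1.0]]
contact_force: [-7.2, -1.0, 4.1]
opening: 0.355
```

Request:
{"op": "move_arm", "data": {
  "angular": [
    [0, 0, 0],
    [0, 0, 0],
    [0, 0, 0],
    [0, 0, 0]
  ],
  "translation": [
    [1, 0.1, 0],
    [2, 0.3, 0],
    [3, 0.4, 0],
    [3, 0.4, 0]
  ],
  "grip": [30, 30, 30, 30]
}}

```text
time_s: 19.4
tcp_pos: [0.4103, -0.2439, 0.0272]
ee_rot: [[0.992, 0.125, -0.003], [0.125, -0.992, -0.003], [-0.003, 0.003, -1.0]]
contact_force: [-11.6, -1.0, 10.8]
opening: 0.352
```

Request:
{"op": "move_arm", "data": {
  "angular": [
    [0, 0, 0],
    [0, 0, 0],
    [0, 0, 0]
  ],
  "translation": [
    [1, 0.1, 0],
    [2, 0.3, 0],
    [2, 0.3, 0]
  ],
  "grip": [30, 30, 30]
}}

```text
time_s: 19.65
tcp_pos: [0.4128, -0.2435, 0.0272]
ee_rot: [[0.992, 0.126, -0.002], [0.126, -0.992, -0.003], [-0.002, 0.003, -1.0]]
contact_force: [-9.1, -1.5, 5.7]
opening: 0.353
```

```bash
python3 - <<'E'
from goal import *
o,im=snap('wrist','w9.png'); print(o['tcp_pos']*1e3,o['contact_force'],o['ft_torque'],o['time_s'])
K,V=cam('wrist',o); c,s=np.cos(.127),np.sin(.127); R=np.array([[c,s],[-s,c]])
# predicted rows along pile middle for carrier x at z=.058 and wall top z=.065
g=cv2.cvtColor(im,cv2.COLOR_RGB2GRAY)
for x,z in((70,.065),(70,.058),(60,.058),(-30,.058),(-36,.058)):
    w=R.T@(np.array([x,-3])/1e3)+[.4567,-.2337]; print(x,z,proj(K,V,[*w,z]).round(1))
for n in('cover','wall_zero','tray_low'):
    for a in manip.spot_point(n,'wrist')[:2]: print(n,np.array(a['at'])*[640,480],round(a['score'],2))
for u in(300,318,340): print(u,[int(v) for v in g[0:320:4,u]])
E
```

```text
[ 412.84 -243.45   27.16] [-9.11 -1.5   5.73] [-0.19  2.04  0.07] 19.65
70 0.065 [[315.9 -58. ]]
70 0.058 [[316.3 -44.7]]
60 0.058 [[316.6   7. ]]
-30 0.058 [[318.6 344.8]]
-36 0.058 [[318.7 361.5]]
cover [302.4  177.12] 0.86
300 [195, 196, 194, 196, 196, 197, 198, 197, 197, 197, 198, 198, 199, 198, 200, 199, 199, 199, 200, 200, 201, 201, 200, 201, 200, 201, 203, 204, 203, 204, 204, 204, 205, 205, 206, 207, 207, 208, 207, 207, 209, 209, 209, 211, 210, 210, 211, 210, 209, 210, 209, 209, 210, 210, 210, 209, 186, 125, 124, 125, 125, 124, 124, 125, 124, 124, 124, 124, 124, 124, 124, 125, 125, 125, 123, 124, 122, 123, 122, 122]
318 [203, 203, 204, 204, 205, 205, 204, 205, 205, 205, 206, 206, 206, 207, 207, 207, 208, 207, 208, 208, 208, 208, 208, 208, 208, 208, 208, 209, 209, 209, 209, 210, 210, 209, 210, 210, 210, 210, 211, 210, 211, 211, 212, 210, 210, 210, 211, 211, 210, 210, 209, 209, 209, 209, 208, 208, 209, 208, 217, 123, 123, 123, 121, 122, 122, 122, 122, 122, 122, 122, 121, 120, 121, 121, 120, 120, 120, 120, 120, 119]
340 [203, 203, 203, 204, 204, 204, 204, 205, 205, 204, 205, 205, 206, 203, 204, 204, 204, 205, 205, 206, 205, 205, 205, 206, 205, 205, 205, 205, 205, 205, 205, 206, 205, 206, 205, 205, 205, 204, 204, 205, 204, 203, 203, 203, 203, 203, 204, 203, 203, 202, 203, 202, 202, 202, 202, 202, 202, 202, 201, 202, 203, 118, 120, 120, 121, 119, 120, 119, 119, 120, 119, 118, 119, 119, 118, 118, 118, 118, 117, 117]
```

It slipped 2.5 mm with the force dropping, so that was stick-slip and not the wall yet. I keep pushing gently.

Request:
{"op": "move_arm", "data": {
  "angular": [
    [0, 0, 0],
    [0, 0, 0],
    [0, 0, 0],
    [0, 0, 0]
  ],
  "translation": [
    [1, 0.1, 0],
    [2, 0.3, 0],
    [3, 0.4, 0],
    [3, 0.4, 0]
  ],
  "grip": [30, 30, 30, 30]
}}

```text
time_s: 20.18
tcp_pos: [0.4138, -0.2433, 0.0268]
ee_rot: [[0.992, 0.125, -0.006], [0.125, -0.992, -0.003], [-0.006, 0.002, -1.0]]
contact_force: [-16.2, -1.1, 13.3]
opening: 0.349
```

Request:
{"op": "move_arm", "data": {
  "angular": [
    [0, 0, 0],
    [0, 0, 0],
    [0, 0, 0]
  ],
  "translation": [
    [1, 0.1, 0],
    [2, 0.3, 0],
    [2, 0.3, 0]
  ],
  "grip": [30, 30, 30]
}}

```text
time_s: 20.43
tcp_pos: [0.414, -0.2432, 0.0265]
ee_rot: [[0.992, 0.124, -0.009], [0.124, -0.992, -0.003], [-0.009, 0.001, -1.0]]
contact_force: [-24.9, -0.8, 18.1]
opening: 0.348
```

```bash
python3 - <<'E'
from goal import *
im=cv2.imread('pics/w9.png',0)
for r in(20,60,100,140,180,220,260): print(r,[int(v) for v in im[r,180:460:5]])
E
```

```text
20 [188, 188, 192, 189, 189, 190, 189, 191, 194, 193, 195, 197, 198, 198, 199, 200, 194, 197, 197, 200, 202, 202, 200, 196, 196, 201, 201, 200, 205, 198, 202, 199, 203, 208, 200, 204, 204, 201, 201, 203, 203, 205, 205, 203, 202, 201, 204, 190, 126, 127, 127, 127, 127, 126, 125, 125]
60 [194, 192, 189, 196, 192, 193, 194, 97, 58, 198, 196, 199, 200, 200, 201, 202, 202, 195, 203, 200, 204, 207, 205, 202, 198, 203, 206, 205, 209, 204, 206, 200, 204, 214, 204, 207, 209, 100, 67, 206, 205, 208, 208, 208, 205, 205, 209, 181, 131, 132, 131, 132, 131, 131, 130, 129]
100 [192, 198, 196, 192, 199, 196, 196, 197, 63, 80, 200, 197, 201, 201, 203, 205, 205, 202, 201, 203, 204, 209, 207, 208, 200, 201, 205, 208, 209, 208, 206, 204, 205, 214, 205, 208, 210, 203, 73, 208, 207, 208, 210, 210, 207, 208, 210, 160, 134, 133, 133, 131, 132, 132, 131, 133]
140 [70, 185, 199, 199, 195, 200, 198, 200, 188, 63, 83, 202, 199, 204, 204, 204, 206, 205, 201, 206, 202, 206, 210, 210, 207, 203, 206, 209, 210, 211, 206, 207, 204, 213, 207, 209, 211, 207, 72, 209, 209, 208, 211, 210, 207, 207, 208, 111, 134, 135, 13
[... 168 characters left out ...]
7, 209, 210, 204, 205, 202, 208, 208, 207, 211, 148, 73, 209, 207, 207, 211, 209, 206, 206, 193, 136, 136, 136, 136, 135, 135, 136, 135, 135]
220 [115, 115, 77, 87, 122, 121, 121, 121, 122, 122, 120, 30, 89, 122, 120, 122, 122, 123, 179, 183, 209, 205, 205, 210, 209, 204, 203, 205, 208, 206, 203, 202, 201, 203, 207, 205, 206, 120, 72, 207, 206, 204, 209, 207, 203, 204, 176, 137, 136, 137, 135, 136, 136, 137, 136, 138]
260 [113, 113, 116, 78, 77, 121, 121, 122, 120, 122, 122, 120, 29, 90, 123, 119, 121, 123, 123, 120, 119, 121, 119, 122, 124, 122, 118, 121, 122, 122, 121, 118, 119, 118, 122, 120, 121, 121, 38, 123, 120, 120, 122, 120, 119, 118, 100, 133, 133, 133, 133, 134, 133, 132, 135, 80]
```

The force is now stiff (25 N, against a wall-like stop). The slot lines in w9 indicate the cover was yawed about 2.6° and sat about 5 mm to +y. I back off and measure again before squaring sideways with the jaws.

Request:
{"op": "move_arm", "data": {
  "angular": [
    [0, 0, 0],
    [0, 0, 0],
    [0, 0, 0],
    [0, 0, 0],
    [0, 0, 0],
    [0, 0, 0],
    [0, 0, 0],
    [0, 0, 0],
    [0, 0, 0],
    [0, 0, 0]
  ],
  "translation": [
    [-5, -0.6, 0],
    [-15, -2, 0],
    [-25, -3, 5],
    [-30, -4, 30],
    [-35, -4, 70],
    [-38, -5, 110],
    [-38, -5, 140],
    [-38, -5, 150],
    [-38, -5, 150],
    [-38, -5, 150]
  ],
  "grip": [30, 30, 30, 30, 30, 60, 85, 85, 85, 85]
}}

```text
time_s: 21.27
tcp_pos: [0.3819, -0.2476, 0.1776]
ee_rot: [[0.992, 0.126, 0.003], [0.126, -0.992, -0.004], [0.003, 0.005, -1.0]]
contact_force: [-0.5, 0.7, 0.4]
opening: 0.994
```

```bash
python3 - <<'E'
from goal import *
o,im=snap('wrist','w10.png'); print(o['tcp_pos']*1e3,o['contact_force'],o['time_s'],o['joint_vel'])
K,V=cam('wrist',o); json.dump(dict(tcp_pos=o['tcp_pos'].tolist(),ee_rot=o['ee_rot'].tolist()),open('w10.json','w'))
for n in('cover','wall_zero','grip_zero'):
    for a in manip.spot_point(n,'wrist')[:2]: print(n,np.array(a['at'])*[640,480],round(a['score'],2))
cv2.imwrite('pics/c10.png',cv2.resize(im[0:260,220:480,::-1],None,fx=2.3,fy=2.3,interpolation=cv2.INTER_CUBIC))
E
```

```text
[ 381.91 -247.59  177.63] [-0.49  0.73  0.39] 21.2667 [-0.01  0.03  0.01  0.03  0.01 -0.   -0.01]
cover [75.33 91.39] 0.87
cover [313.22  93.22] 0.58
wall_zero [313.02  92.59] 0.41
grip_zero [448.32 209.09] 0.91
```

View pics/c10.png

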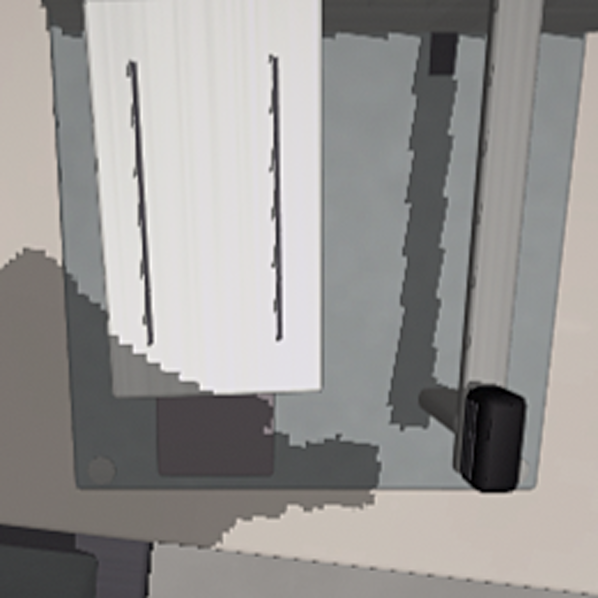

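The crop shows the cover still yawed by about 2°, with end corners at (113,396) and (322,388). The pad is visible in front of it, so no tray sticks out. I compute positions.

```bash
cat > car.py <<'E'
from goal import *
c,s=np.cos(.127),np.sin(.127); RC=np.array([[c,s],[-s,c]]); OC=np.array([.4567,-.2337])
def car(K,V,p,z): return (RC@(onz(K,V,p,z)[:2]-OC)*1e3).round(1)
E
python3 - <<'E'
from car import *
j=json.load(open('w10.json')); K,V=cam('wrist',{k:np.array(v) for k,v in j.items()})
m=lambda x,y:(220+x/2.3,y/2.3)
for n,p,z in[('coverL',(113,396),.058),('coverR',(322,388),.058),('farL',(85,5),.058),('farR',(322,3),.058),('baseL',(77,488),.007),('baseR',(537,488),.007),('padL',(158,475),.012),('padR',(273,475),.012),('wallfootL',(70,33),.007),('grip',(497,390),.09),('gripF',(475,388),.09),('gripN',(520,488),.09)]: print(n,car(K,V,m(*p),z))
o=manip.observe(); print(RC@(o['tcp_pos'][:2]-OC)*1e3)
w=RC.T@np.array([-.010,-.002])+OC; delta(tool_down(.127),[*w,.12],o['ee_rot'],o['tcp_pos'])
E
```

```text
coverL [-30.9  29.6]
coverR [-28.8 -29.7]
farL [65.9 32.2]
farR [ 66.4 -26.8]
baseL [-70.6  50.5]
baseR [ -71.  -112.1]
padL [-64.8  21.3]
padR [-64.9 -18.4]
wallfootL [70.8 44.4]
grip [-25.  -69.7]
gripF [-24.5 -64.2]
gripN [-50. -78.]
[-76.5   -3.52]
rot [ 0.05  0.04 -0.01] trans [ 65.77   9.93 -56.02]
```

Pile geometry: cover end at x≈-30, so its far end is at ≈70, at the wall; the trays sit about 3 mm to -y. I align the layers sideways by closing the jaws lightly on the whole pile.

Request:
{"op": "move_arm", "data": {
  "angular": [
    [0, 0, 0],
    [0, 0, 0],
    [0, 0, 0],
    [0, 0, 0],
    [0, 0, 0],
    [0, 0, 0],
    [0, 0, 0],
    [0, 0, 0],
    [0, 0, 0]
  ],
  "translation": [
    [30, 5, -20],
    [60, 10, -50],
    [65.6, 11.4, -70],
    [65.6, 11.4, -100],
    [65.6, 11.4, -125],
    [65.6, 11.4, -143],
    [65.6, 11.4, -150],
    [65.6, 11.4, -150],
    [65.6, 11.4, -150]
  ],
  "grip": [85, 85, 85, 85, 85, 85, 85, 85, 85],
  "squeeze": 20
}}

```text
time_s: 22.22
tcp_pos: [0.4474, -0.2356, 0.0269]
ee_rot: [[0.992, 0.127, 0.002], [0.127, -0.992, -0.002], [0.001, 0.002, -1.0]]
contact_force: [0.4, 0.4, 0.1]
opening: 0.99
```

```bash
python3 - <<'E'
from car import *
o=manip.observe(); print(o['tcp_pos']*1e3,RC@(o['tcp_pos'][:2]-OC)*1e3,o['ee_rot'],o['contact_force'])
E
```

```text
[ 447.41 -235.55   26.95] [-9.45 -0.66] [[ 0.99  0.13  0.  ]
 [ 0.13 -0.99 -0.  ]
 [ 0.    0.   -1.  ]] [0.45 0.41 0.12]
```

Request:
{"op": "move_arm", "data": {
  "angular": [
    [0, 0, 0],
    [0, 0, 0],
    [0, 0, 0],
    [0, 0, 0],
    [0, 0, 0],
    [0, 0, 0]
  ],
  "translation": [
    [0, 0, 0],
    [0, 0, 0],
    [0, 0, 0],
    [0, 0, 0],
    [0, 0, 0],
    [0, 0, 0]
  ],
  "grip": [75, 68, 63, 58, 58, 58],
  "squeeze": 20
}}

```text
time_s: 22.72
tcp_pos: [0.4479, -0.2342, 0.0281]
ee_rot: [[0.992, 0.128, 0.003], [0.128, -0.992, -0.001], [0.002, 0.002, -1.0]]
contact_force: [-2.3, 7.6, 6.6]
opening: 0.71
```

Request:
{"op": "move_arm", "data": {
  "angular": [
    [0, 0, 0],
    [0, 0, 0],
    [0, 0, 0]
  ],
  "translation": [
    [1, 0.1, 0],
    [2, 0.3, 0],
    [2, 0.3, 0]
  ],
  "grip": [58, 58, 58]
}}

```text
time_s: 22.97
tcp_pos: [0.4479, -0.2341, 0.0281]
ee_rot: [[0.992, 0.128, -0.002], [0.128, -0.992, -0.002], [-0.002, 0.001, -1.0]]
contact_force: [-11.8, 7.0, 16.8]
opening: 0.709
```

The held pile doesn't move under a 12 N push, so it is against the wall. I release and make a last light end push, higher up, for the cover and upper tray.

Request:
{"op": "move_arm", "data": {
  "angular": [
    [0, 0, 0],
    [0, 0, 0],
    [0, 0, 0],
    [0, 0, 0],
    [0, 0, 0],
    [0, 0, 0],
    [0, 0, 0],
    [0, 0, 0],
    [0, 0, 0],
    [0, 0, 0],
    [0, 0, 0],
    [0, 0, 0]
  ],
  "translation": [
    [-2, -1, 0],
    [-2, -1, 0],
    [-2, -1, 0],
    [-2, -1, 0],
    [-2, -1, 20],
    [-2, -1, 55],
    [-12, -3, 90],
    [-40, -7, 95],
    [-60, -8.5, 95],
    [-60, -8.5, 80],
    [-60, -8.5, 55],
    [-60, -8.5, 30]
  ],
  "grip": [62, 72, 85, 85, 85, 85, 85, 60, 30, 30, 30, 30]
}}

```text
time_s: 23.97
tcp_pos: [0.3901, -0.2456, 0.0579]
ee_rot: [[0.992, 0.125, 0.005], [0.125, -0.992, -0.006], [0.004, 0.007, -1.0]]
contact_force: [0.5, -1.1, -0.5]
opening: 0.35
```

Request:
{"op": "move_arm", "data": {
  "angular": [
    [0, 0, 0],
    [0, 0, 0],
    [0, 0, 0],
    [0, 0, 0],
    [0, 0, 0]
  ],
  "translation": [
    [0, 0, -8],
    [0, 0, -8],
    [5, 0.6, -8],
    [12, 1.5, -8],
    [16, 2, -8]
  ],
  "grip": [30, 30, 30, 30, 30]
}}

```text
time_s: 24.38
tcp_pos: [0.4079, -0.2426, 0.051]
ee_rot: [[0.992, 0.127, 0.005], [0.127, -0.992, -0.004], [0.005, 0.005, -1.0]]
contact_force: [0.3, -0.1, -0.1]
opening: 0.353
```

```bash
python3 - <<'E'
from car import *
o=manip.observe(); print(o['tcp_pos']*1e3,RC@(o['tcp_pos'][:2]-OC)*1e3,o['contact_force'],o['opening'],o['time_s'])
E
```

```text
[ 407.87 -242.55   51.  ] [-49.56  -2.6 ] [ 0.29 -0.1  -0.12] 0.3530303179657654 24.3833
```

Tips are now at about z=40 mm. I push to expected contact near x≈-43.

Request:
{"op": "move_arm", "data": {
  "angular": [
    [0, 0, 0],
    [0, 0, 0],
    [0, 0, 0],
    [0, 0, 0],
    [0, 0, 0]
  ],
  "translation": [
    [1.5, 0.2, 0],
    [3, 0.4, 0],
    [4.5, 0.6, 0],
    [6, 0.8, 0],
    [6, 0.8, 0]
  ],
  "grip": [30, 30, 30, 30, 30]
}}

```text
time_s: 24.8
tcp_pos: [0.4119, -0.2414, 0.0496]
ee_rot: [[0.992, 0.127, 0.003], [0.127, -0.992, -0.003], [0.002, 0.003, -1.0]]
contact_force: [0.0, 0.3, 1.0]
opening: 0.35
```

Request:
{"op": "move_arm", "data": {
  "angular": [
    [0, 0, 0],
    [0, 0, 0],
    [0, 0, 0],
    [0, 0, 0]
  ],
  "translation": [
    [1, 0.1, 0],
    [2, 0.3, 0],
    [2, 0.3, 0],
    [2, 0.3, 0]
  ],
  "grip": [30, 30, 30, 30]
}}

```text
time_s: 25.13
tcp_pos: [0.4136, -0.2412, 0.0495]
ee_rot: [[0.992, 0.127, 0.003], [0.127, -0.992, -0.003], [0.002, 0.003, -1.0]]
contact_force: [-0.5, -0.0, -0.6]
opening: 0.352
```

Request:
{"op": "move_arm", "data": {
  "angular": [
    [0, 0, 0],
    [0, 0, 0],
    [0, 0, 0],
    [0, 0, 0]
  ],
  "translation": [
    [1, 0.1, 0],
    [2, 0.3, 0],
    [2, 0.3, 0],
    [2, 0.3, 0]
  ],
  "grip": [30, 30, 30, 30]
}}

```text
time_s: 25.47
tcp_pos: [0.414, -0.241, 0.0492]
ee_rot: [[0.992, 0.126, -0.001], [0.126, -0.992, -0.003], [-0.001, 0.003, -1.0]]
contact_force: [-5.4, -0.9, 4.0]
opening: 0.351
```

Request:
{"op": "move_arm", "data": {
  "angular": [
    [0, 0, 0],
    [0, 0, 0],
    [0, 0, 0],
    [0, 0, 0]
  ],
  "translation": [
    [1, 0.1, 0],
    [1.5, 0.2, 0],
    [1.5, 0.2, 0],
    [1.5, 0.2, 0]
  ],
  "grip": [30, 30, 30, 30]
}}

```text
time_s: 25.8
tcp_pos: [0.4142, -0.241, 0.049]
ee_rot: [[0.992, 0.126, -0.003], [0.126, -0.992, -0.003], [-0.003, 0.002, -1.0]]
contact_force: [-12.0, 0.1, 9.4]
opening: 0.355
```

The upper level stops at the same TCP x (0.414 m) as the low push did. A quick repeat at the low level follows.

Request:
{"op": "move_arm", "data": {
  "angular": [
    [0, 0, 0],
    [0, 0, 0],
    [0, 0, 0],
    [0, 0, 0],
    [0, 0, 0],
    [0, 0, 0],
    [0, 0, 0],
    [0, 0, 0],
    [0, 0, 0]
  ],
  "translation": [
    [-5, -0.6, 0],
    [-8, -1, 0],
    [-8, -1, -12],
    [-8, -1, -22],
    [-6, -0.8, -22],
    [-4, -0.5, -22],
    [-2, -0.3, -22],
    [0, 0, -22],
    [0, 0, -22]
  ],
  "grip": [30, 30, 30, 30, 30, 30, 30, 30, 30]
}}

```text
time_s: 26.55
tcp_pos: [0.4134, -0.2398, 0.0262]
ee_rot: [[0.992, 0.127, -0.006], [0.127, -0.992, -0.001], [-0.006, 0.0, -1.0]]
contact_force: [-13.0, 1.6, 4.3]
opening: 0.348
```

Again stiff at the same place with 13 N, so the pile is against the wall. Next, the lock: I rise, move over the grip and straddle it.

Request:
{"op": "move_arm", "data": {
  "angular": [
    [0, 0, 0],
    [0, 0, 0],
    [0, 0, 0],
    [0, 0, 0],
    [0, 0, 0],
    [0, 0, 0],
    [0, 0, 0],
    [0, 0, 0],
    [0, 0, 0],
    [0, 0, 0]
  ],
  "translation": [
    [-8, -1, 0],
    [-18, -2, 10],
    [-18, -2, 50],
    [-18, -2, 90],
    [-12, -25, 115],
    [0, -60, 115],
    [12, -81, 115],
    [12, -81, 105],
    [12, -81, 105],
    [12, -81, 105]
  ],
  "grip": [30, 30, 30, 30, 50, 50, 50, 50, 50, 50]
}}

```text
time_s: 27.38
tcp_pos: [0.4291, -0.3206, 0.1319]
ee_rot: [[0.992, 0.128, 0.002], [0.128, -0.992, -0.001], [0.002, 0.001, -1.0]]
contact_force: [-0.5, 0.0, -0.2]
opening: 0.584
```

```bash
python3 - <<'E'
from car import *
o,im=snap('wrist','w11.png'); print(o['tcp_pos']*1e3,RC@(o['tcp_pos'][:2]-OC)*1e3,o['opening'],o['time_s'])
K,V=cam('wrist',o)
for a in manip.spot_point('grip_zero','wrist')[:2]: p=np.array(a['at'])*[640,480]; print(p,a['score'],car(K,V,p,.08))
for a in manip.look_for('lock','wrist')[:2]: p=np.array(a['at'])*[640,480]; print('lock',p,a['score'],car(K,V,p,.08))
g=cv2.cvtColor(im,cv2.COLOR_RGB2GRAY)
for x in(-54,-39,-24): w=RC.T@(np.array([x,-84])/1e3)+OC; print(x,proj(K,V,[*w,.09]))
for r in(230,260,290,320): print(r,[int(v) for v in g[r,230:420:5]])
print([int(v) for v in g[160:420:6,322]])
E
```

```text
[ 429.06 -320.58  131.94] [-38.42 -82.68] 0.5841161256523112 27.3833
[323.01 301.2 ] 0.79 [-52.1 -83.3]
lock [302.78 121.2 ] 0.89 [ 39.5 -74. ]
-54 [[324.5  313.68]]
-39 [[324.55 286.91]]
-24 [[324.61 258.76]]
230 [93, 76, 80, 84, 84, 83, 82, 83, 83, 83, 83, 83, 83, 89, 91, 92, 91, 71, 84, 84, 82, 83, 84, 84, 84, 84, 86, 120, 115, 116, 116, 166, 191, 190, 189, 190, 190, 189]
260 [59, 81, 82, 82, 81, 81, 81, 80, 80, 81, 82, 82, 84, 9, 9, 9, 9, 26, 75, 146, 142, 142, 142, 143, 146, 145, 146, 191, 191, 191, 190, 190, 190, 190, 191, 190, 190, 190]
290 [117, 117, 117, 117, 118, 117, 118, 118, 117, 117, 119, 122, 190, 12, 16, 15, 12, 58, 192, 190, 190, 190, 189, 189, 189, 190, 189, 190, 190, 190, 191, 190, 190, 190, 190, 192, 191, 192]
320 [17, 79, 74, 74, 13, 14, 6, 147, 145, 144, 145, 144, 146, 146, 146, 146, 146, 147, 148, 147, 145, 145, 145, 148, 147, 145, 136, 168, 150, 189, 194, 8, 11, 9, 74, 74, 72, 17]
[153, 152, 81, 87, 86, 86, 86, 85, 85, 84, 84, 86, 83, 82, 83, 82, 82, 147, 141, 140, 190, 191, 192, 192, 192, 193, 144, 148, 146, 147, 147, 147, 147, 146, 147, 145, 142, 143, 141, 141, 140, 143, 142, 140]
```

The grip appears at columns 295–315, about 7 mm farther +y than assumed. I shift, lower, and close on it.

Request:
{"op": "move_arm", "data": {
  "angular": [
    [0, 0, 0],
    [0, 0, 0],
    [0, 0, 0],
    [0, 0, 0],
    [0, 0, 0],
    [0, 0, 0]
  ],
  "translation": [
    [-1, 7, -5],
    [-1, 7, -20],
    [-1, 7, -35],
    [-1, 7, -44],
    [-1, 7, -44],
    [-1, 7, -44]
  ],
  "grip": [50, 50, 50, 50, 50, 50]
}}

```text
time_s: 28.03
tcp_pos: [0.428, -0.3141, 0.0884]
ee_rot: [[0.992, 0.127, 0.002], [0.127, -0.992, -0.002], [0.002, 0.003, -1.0]]
contact_force: [0.5, -0.3, 0.0]
opening: 0.582
```

Request:
{"op": "move_arm", "data": {
  "angular": [
    [0, 0, 0],
    [0, 0, 0],
    [0, 0, 0],
    [0, 0, 0],
    [0, 0, 0]
  ],
  "translation": [
    [0, 0, 0],
    [0, 0, 0],
    [0, 0, 0],
    [0, 0, 0],
    [0, 0, 0]
  ],
  "grip": [35, 22, 8, 8, 8],
  "squeeze": 25
}}

```text
time_s: 28.45
tcp_pos: [0.4286, -0.3147, 0.0893]
ee_rot: [[0.992, 0.127, 0.003], [0.127, -0.992, -0.004], [0.003, 0.004, -1.0]]
contact_force: [-1.5, 1.8, 6.5]
opening: 0.132
```

Closed at 11 mm, which is the grip's width. I slide it along carrier +y.

Request:
{"op": "move_arm", "data": {
  "angular": [
    [0, 0, 0],
    [0, 0, 0],
    [0, 0, 0],
    [0, 0, 0],
    [0, 0, 0],
    [0, 0, 0],
    [0, 0, 0],
    [0, 0, 0],
    [0, 0, 0]
  ],
  "translation": [
    [-1, 8, 0],
    [-2, 17, 0],
    [-3.3, 26, 0],
    [-4.5, 35, 0],
    [-5.6, 44, 0],
    [-6.8, 53, 0],
    [-7.9, 62, 0],
    [-8.6, 67, 0],
    [-8.6, 67, 0]
  ],
  "grip": [8, 8, 8, 8, 8, 8, 8, 8, 8]
}}

```text
time_s: 29.2
tcp_pos: [0.42, -0.2461, 0.0893]
ee_rot: [[0.992, 0.128, 0.004], [0.128, -0.992, -0.004], [0.003, 0.004, -1.0]]
contact_force: [0.5, 2.4, 6.2]
opening: 0.132
```

Request:
{"op": "move_arm", "data": {
  "angular": [
    [0, 0, 0],
    [0, 0, 0],
    [0, 0, 0],
    [0, 0, 0],
    [0, 0, 0]
  ],
  "translation": [
    [-0.4, 3, 0],
    [-0.8, 6, 0],
    [-1, 8, 0],
    [-1, 8, 0],
    [-1, 8, 0]
  ],
  "grip": [8, 8, 8, 8, 8]
}}

```text
time_s: 29.62
tcp_pos: [0.4193, -0.2414, 0.0893]
ee_rot: [[0.992, 0.125, 0.005], [0.125, -0.992, -0.006], [0.005, 0.007, -1.0]]
contact_force: [3.3, -7.0, 1.5]
opening: 0.13
```

Request:
{"op": "move_arm", "data": {
  "angular": [
    [0, 0, 0],
    [0, 0, 0],
    [0, 0, 0],
    [0, 0, 0]
  ],
  "translation": [
    [-0.2, 1.5, 0],
    [-0.4, 3, 0],
    [-0.4, 3, 0],
    [-0.4, 3, 0]
  ],
  "grip": [8, 8, 8, 8]
}}

```text
time_s: 29.95
tcp_pos: [0.4193, -0.2411, 0.0895]
ee_rot: [[0.992, 0.123, 0.007], [0.123, -0.992, -0.009], [0.006, 0.01, -1.0]]
contact_force: [7.7, -16.9, -6.6]
opening: 0.129
```

A firm stop: 17 N with no further travel, and the grip at carrier y≈-4 (expected -5). I relax, release and rise.

Request:
{"op": "move_arm", "data": {
  "angular": [
    [0, 0, 0],
    [0, 0, 0],
    [0, 0, 0],
    [0, 0, 0],
    [0, 0, 0],
    [0, 0, 0],
    [0, 0, 0],
    [0, 0, 0],
    [0, 0, 0],
    [0, 0, 0]
  ],
  "translation": [
    [0.3, -2, 0],
    [0.3, -2, 0],
    [0.3, -2, 0],
    [0.3, -2, 0],
    [0, -2, 20],
    [0, -2, 60],
    [-15, -4, 95],
    [-30, -6, 130],
    [-35, -6, 140],
    [-35, -6, 140]
  ],
  "grip": [20, 35, 50, 60, 60, 60, 60, 60, 60, 60]
}}

```text
time_s: 30.78
tcp_pos: [0.3835, -0.2434, 0.2314]
ee_rot: [[0.992, 0.126, 0.006], [0.126, -0.992, -0.007], [0.005, 0.008, -1.0]]
contact_force: [0.7, -0.2, -0.0]
opening: 0.706
```

```bash
python3 - <<'E'
from car import *
o,im=snap('wrist','w12.png'); print(o['tcp_pos']*1e3,o['contact_force'],o['opening'],o['time_s'])
K,V=cam('wrist',o)
for n,z in(('cover',.048),('tray_low',.012),('grip_zero',.08)):
    for a in manip.spot_point(n,'wrist')[:2]: p=np.array(a['at'])*[640,480]; print(n,p.round(),round(a['score'],2),car(K,V,p,z))
g=cv2.cvtColor(im,cv2.COLOR_RGB2GRAY)
d=(g<35).astype(np.uint8); d[300:]=0
nn,l,st,ce=cv2.connectedComponentsWithStats(d)
for i in range(1,nn):
    if st[i,4]>60: print('dark blob',st[i].tolist(),car(K,V,ce[i],.085))
# cover edges: columns of strong gradient at rows over the cover; predicted aligned edges
for x,y in((70,30),(70,-30),(-30,30),(-30,-30)):
    w=RC.T@(np.array([x,y])/1e3)+OC; print((x,y),proj(K,V,[*w,.058]).round())
gb=cv2.GaussianBlur(g,(3,3),0).astype(int)
for r in(40,80,120,150):
    dd=np.abs(gb[r,2:]-gb[r,:-2]); cs=[int(q)+1 for q in np.where(dd>25)[0] if 230<q<420]; print(r,[(q,car(K,V,(q,r),.058).tolist()) for q in cs[::2]][:14])
E
```

```text
[ 383.53 -243.36  231.44] [ 0.69 -0.16 -0.03] 0.7060065148594693 30.7833
cover [317. 100.] 0.71 [17.9  1.8]
cover [117.  96.] 0.64 [ 21.2 155.2]
grip_zero [429. 196.] 0.6 [-51.4 -82.1]
dark blob [130, 55, 33, 109, 308] [ 10.8 118.2]
dark blob [316, 162, 17, 37, 513] [-39.   -3.1]
(70, 30) [[277.  21.]]
(70, -30) [[362.  21.]]
(-30, 30) [[282. 164.]]
(-30, -30) [[358. 164.]]
40 [(256, [57.8, 45.2]), (258, [57.8, 43.7]), (274, [57.8, 32.3]), (276, [57.8, 30.9]), (313, [57.8, 4.4]), (315, [57.8, 3.0]), (318, [57.8, 0.8]), (333, [57.8, -9.9]), (355, [57.8, -25.7]), (357, [57.8, -27.1]), (396, [57.7, -55.1]), (405, [57.7, -61.6]), (407, [57.7, -63.0])]
80 [(258, [31.3, 45.2]), (260, [31.3, 43.7]), (276, [31.3, 31.9]), (278, [31.3, 30.4]), (290, [31.3, 21.6]), (292, [31.3, 20.1]), (294, [31.3, 18.7]), (314, [31.3, 3.9]), (317, [31.3, 1.7]), (332, [31.3, -9.4]), (334, [31.3, -10.8]), (339, [31.2, -14.5]), (341, [31.2, -16.0]), (343, [31.2, -17.5])]
120 [(255, [3.2, 49.0]), (257, [3.2, 47.5]), (261, [3.2, 44.4]), (278, [3.2, 31.5]), (280, [3.2, 30.0]), (292, [3.2, 20.9]), (294, [3.2, 19.4]), (296, [3.1, 17.8]), (315, [3.1, 3.4]), (318, [3.1, 1.1]), (333, [3.1, -10.3]), (339, [3.1, -14.9]), (341, [3.1, -16.4]), (343, [3.1, -17.9])]
150 [(263, [-19.1, 44.0]), (281, [-19.1, 30.0]), (286, [-19.1, 26.1]), (313, [-19.2, 5.1]), (315, [-19.2, 3.6]), (318, [-19.2, 1.2]), (333, [-19.2, -10.4]), (356, [-19.3, -28.4])]
```

```bash
python3 - <<'E'
from car import *
K,V=cam('wrist',dict(tcp_pos=np.array([.38353,-.24336,.23144]),ee_rot=tool_down(.127)))
g=cv2.cvtColor(cv2.imread('pics/w12.png'),cv2.COLOR_BGR2GRAY).astype(int)
for u in(290,300,345,352):
    d=np.abs(g[152:182,u]-g[150:180,u]); r=151+np.where(d>20)[0]; print(u,[(int(q),car(K,V,(u,q),.058).tolist()) for q in r])
o=manip.observe(); print(o['time_s'],np.abs(o['joint_vel']).max(),o['contact_force']); manip.sign_off()
E
```

```text
290 [(151, [-20.7, 24.5]), (152, [-21.5, 24.5]), (153, [-22.2, 24.6]), (164, [-30.7, 24.8]), (165, [-31.5, 24.8])]
300 [(155, [-23.8, 16.8]), (156, [-24.5, 16.8]), (157, [-25.3, 16.8]), (164, [-30.7, 16.9]), (165, [-31.5, 16.9])]
345 [(162, [-29.2, -18.5]), (163, [-30.0, -18.5]), (164, [-30.8, -18.5]), (179, [-42.6, -18.7]), (180, [-43.4, -18.7])]
352 [(162, [-29.2, -24.0]), (163, [-30.0, -24.0]), (165, [-31.6, -24.0]), (176, [-40.2, -24.2]), (177, [-41.0, -24.3])]
30.9833 0.011987782799215687 [ 0.38 -0.55 -1.45]
the job is handed in; nothing more can be done
```

I moved the tray and then the cover from the stand onto the tray in the carrier and squared the pile against the end wall. I then slid the lock to its end stop and handed the job in at 31.0 s. The robot was clear of everything; no verdict was reported.

**Pile against the wall:** End pushes at a low and an upper level both stopped firmly at the same place, and the largest force was about 25 N. In the last picture the cover's end is at x ≈ -30 mm, so its far edge is at x ≈ 70 mm. That puts the wall at s ≈ 15 mm.

**Lock:** It stopped dead at 17 N. The grip sits at carrier x ≈ -39, y ≈ -3 to -4 mm, where about -39 and -5 were expected.

**What disagreed or remains:**
- I only measured about 74 mm of lock travel, not 80. The grip already seemed to be about 6–7 mm in when I took hold of it.
- After the first push the cover had turned by about 2° and slid sideways. I straightened the pile by closing the jaws on it lightly. About 1° of yaw remains by measurement, which is close to calibration error.
- When I closed the jaws, they stopped 1–2 mm wider than on a single plate, so the layers are not perfectly flush sideways.
- The last picture was only checked by numbers, because my 12 views were used up. The trays underneath were judged by the pushes, not by sight.

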